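Clear the warming plate, load the ramekins and switch it on

ROBOT

A 6-joint arm with a two-finger parallel gripper is mounted at the origin on the work surface. World frame = base frame: x ahead of the robot, y to its left, z up, the work surface at z = 0. Lengths are in m, angles in rad, forces in N, time in s.
With the tool pointing down it reaches from about 0.3 to 0.875 m from the base axis. Payload 6.4 kg.
Tool frame: the origin (TCP) lies midway between the tips of the shut fingers; the grasp point (between the pads) lies 19 mm behind it (manip.hold_point_z is the distance from the TCP to the grasp point, in m); z points along the fingers, y is the direction in which the jaws open and shut (so a half turn about z gives the same grasp; the last joint's range is limited). The gripper opens to 85 mm and grips with 20 to 120 N. Pads are 22 mm wide; open, the fingers measure 114 mm over their backs; the gripper's body (76 mm by 85 mm) begins 54 mm behind the grasp point. The pads swing forward as they close: fully open they stand 13 mm farther back than shut.
Start: joints at [-1.529, 0.181, 1.607, -0, 1.354, -0.206], TCP at [0.141, -0.557, 0.231] pointing down, gripper open.
Joint ranges: [-2.99, 2.99], [-0.89, 2.07], [0.3, 2.58], [-1.14, 4.28], [0, 2.63], [-3.12, 3.12]. Speed limits (rad/s): [2.57, 2.57, 3.01, 3.14, 3.14, 3.14].

INTERFACE

Orientations are given as a unit quaternion [x, y, z, w].
In Python, from station import manip gives the robot as it stands. The module is installed in compiled form; this text tells all that it offers.
- The arm moves only by the shell command python3 -m pendant 'ROWS' [FORCE]. ROWS is a JSON object of lists of equal length, an entry for each row: "gripper": the closure, from 0 (fully open) to 1 (shut); "travel": the shift along the tool's x, y, z in m, a list of three; "delta_rot": the turn, a rotation vector about the tool's x, y, z in rad, a list of three. A call has 1 to 20 rows; each row shifts and turns the pose as measured when the row begins, along the tool's axes as they then stand; what a row does not reach is not made up. A row lasts 1/10 s, in which the tool goes at most 50 mm and 8.59 degrees, less where a joint would pass 70% of its speed; a pose out of reach is approached as far as the arm can. A call is refused whole if a number of a shift passes 0.05 or a number of a turn 0.15, either way. A call with a gripper value outside its range is refused whole. The fingers move at their own pace and stop on an object; FORCE is the grip in N (left out, the last holds). Time passes only in rows, so rows that do not move let the fingers close. It gives the time, the measured TCP pose, the force and the opening at its end, in the units of the state.
- manip.get_state(): the state, without advancing time (a new reading comes with each control period).
- manip.camera(name): name is "side" or "top" or "wrist"; returns a dict with "image" (480x640x3 uint8, red, green, blue), "intrinsics" (3x3 intrinsics, pixels), "rvec" (rotation vector, rad) and "tvec" (3), from world to camera coordinates, as OpenCV has them. Camera axes: x right, y down, z forward; pixel columns grow to the right and rows downward; lengths in m; the calibration is good to about 2 mm. The wrist camera is an equidistant fisheye: a pixel r from the principal point sees the ray r / f radians off the axis. A picture is of the moment at which its call begins. There is no depth.
- manip.sign_off(): hands the job in, once; it reports no verdict.
Trained networks look in the newest picture that a camera, given by its name, has taken for a name from the list of things; names that differ only in an ending like _2 or _b are one class to them, and where a whole thing is asked for, a point or a joint stands for the part that bears it (a point fixed in the world has none). Each returns a list of dicts, best first, with "confidence" (0 to 1); they miss things now and then, are a little off and sometimes report something else, mostly with a low value. They report only what shows in the picture. A call takes as long as a camera call.
- manip.spot_in(name, camera): "box" ([left, top, right, bottom] as shares, 0 to 1, of the picture: columns of its width, rows of its height, round what is visible of it).
- manip.cut_out(name, camera): "mask" (480x640 bool, what is visible of it) and "box" ([left, top, right, bottom] as shares, 0 to 1, of the picture: columns of its width, rows of its height, round what is visible of it).
- manip.pinpoint(name, camera): "centre" ([column, row] as shares, 0 to 1, of the picture: columns of its width, rows of its height: a listed point, or the origin of a listed thing).
The state is a dict: "time_s": time; "q": joint angles; "joint_velocities": joint speeds; "tau": joint torques, N m; "tool_pos": TCP position; "tcp_rot": TCP orientation; "wrist_force": force on the tool from outside, world axes, zero at the start; "wrist_torque": the same for the moment, N m; "grip_width": finger opening in m.
Only numpy, scipy, OpenCV 4.12 (cv2) and the standard library are available. Lean on these libraries where they do the work, as an engineer would, in place of code of your own. Each camera call takes 0.05 s, during which the arm holds its last target.

TASK

The ramekins need warming, but tins or a plastic tub have been left on the warming plate and must not be heated: first move everything that is standing on the plate into the wooden tray, each upright on the tray's floor. Then stand every ramekin from the drying mat mouth up on the black glass, wholly on the glass, not stacked, and set down gently; last of all turn the rotary switch clockwise to on. Leave the bowl, teaspoon and pepper mill alone.

Things in the scene. Friction and masses are not known exactly. Their poses are not given: they have to be found in the camera images.
- warmer: Electric warming plate, fixed: brushed-steel housing 240 (its x) x 300 (its y) x 45 mm high. Origin: centre of its underside; z up. Its flat top carries a black ceramic-glass square and, along its +y end, a 65 mm wide aluminium control strip flush with the glass, with the rotary switch on it.
- glass (a point): Centre of the upper face of the black glass, 220 x 220 mm, flat and flush, 45 mm above the worktop; axes as the warmer's (glass centre lies 35 mm to the warmer's -y; the housing goes on 10 mm past the glass in x and 5 mm at -y).
- switch (a joint): Rotary switch of the warmer: 0 = off, 1.047 rad (60 degrees) = on, turning clockwise seen from above. Sprung detent: it snaps to the nearer of the two ends when let go; about 0.1 N m is needed to start it. It stops firmly at either end.
- switch_grip (a point): Point on the switch's vertical axis, 22 mm above the warmer's top, at warmer x 0, y +110 mm. The handle is a black bar 62 mm long, 13 mm wide, from 6 to 32 mm above the warmer's top, on a 42 mm disc. The point's x axis runs along the bar to its end with the white pointer line; off: pointer along the warmer's +x, to a black dot; on: pointer at the red tick.
- tray_in (a point): Centre of the inner floor (9 mm above the worktop) of the empty rubberwood tray, fixed, outside 220 (x) x 280 (y) x 22 mm high, walls 9 mm, inside 202 x 262 mm. It lies to the left or to the right of the warmer.
- mat: Dark silicone drying mat, fixed, 240 x 240 x 4 mm, on the other side of the warmer from the tray; the ramekins stand on it at the start. Origin: centre of its underside.
- tin_tall: Closed tin with a paper label, 65 mm diameter, 72 mm high, about 0.26 kg, standing on the warmer at the start. Origin: centre of its base, z up. May be absent (then its reading is None).
- tin_low: Closed tin with a paper label, 65 mm diameter, 46 mm high, about 0.17 kg, standing on the warmer at the start. Origin: centre of its base, z up. May be absent (then its reading is None).
- tub: Closed clear plastic tub: body 90 (its x) x 60 (its y) x 46 mm high, rigid, with a white lid 95 x 65 x 7 mm on top (53 mm high in all), about 0.14 kg, standing on the warmer at the start. Origin: centre of its base, z up. May be absent (then its reading is None).
- ramekin_1: White ceramic ramekin, straight-sided and empty: 66 mm outside diameter, 40 mm high, wall 4 mm, foot 60 mm diameter, about 0.16 kg, standing mouth up. Origin: centre of its underside, z up. May be absent (then its reading is None).
- ramekin_2: White ceramic ramekin, straight-sided and empty: 66 mm outside diameter, 40 mm high, wall 4 mm, foot 60 mm diameter, about 0.16 kg, standing mouth up. Origin: centre of its underside, z up. May be absent (then its reading is None).
- ramekin_3: White ceramic ramekin, straight-sided and empty: 66 mm outside diameter, 40 mm high, wall 4 mm, foot 60 mm diameter, about 0.16 kg, standing mouth up. Origin: centre of its underside, z up. May be absent (then its reading is None).
- ramekin_4: White ceramic ramekin, straight-sided and empty: 66 mm outside diameter, 40 mm high, wall 4 mm, foot 60 mm diameter, about 0.16 kg, standing mouth up. Origin: centre of its underside, z up. May be absent (then its reading is None).
- bowl: Purple ceramic bowl, 124 mm across, 60 mm high, on the worktop beyond the warmer; not part of the job. Origin: centre of its underside.
- teaspoon: Steel teaspoon, 140 mm long, lying on the worktop beyond the warmer; not part of the job. Its x runs from the handle to the spoon's bowl; origin under its middle.
- mill: Dark wooden pepper mill, 52 mm diameter, 96 mm high, standing on the worktop beyond and to the left; not part of the job. Origin: centre of its underside.

How it is judged:
By the outcome, as a careful person would: the job done as asked, in the order asked, and still so for the second after the job is handed in, with the robot touching nothing.
Of tin_tall, tin_low, tub only 2 to 3 are there at a start; the rules pass over those that are not, and their reading is None.
Of ramekin_1, ramekin_2, ramekin_3, ramekin_4 only 3 to 4 are there at a start; the rules pass over those that are not, and their reading is None.
At some moment in a run one of tin_tall, tin_low, tub, ramekin_1, ramekin_2, ramekin_3, ramekin_4 may be knocked a few centimetres aside while the robot is not near it.
It also fails if it takes over 208 s, if anything falls off the work surface, if the arm or the gripper's body presses on something with over 40 N, if the wrist force passes 120 N, or if a joint passes its speed limit or range.

## Working session

There is one attempt and no reset: what is moved stays moved. The work goes in short steps, Python scripts to look and compute and a shell command to move; the robot and the scene stay as the last step left them, time stands still between calls to the robot, and variables do not carry over. Pictures are saved under pics/ and viewed, and the job is handed in when it is done.

```bash
mkdir -p pics; python3 - <<'E'
from station import manip
import cv2
s=manip.get_state(); print({k:(v if not hasattr(v,'__len__') else [round(float(x),3) for x in v]) for k,v in s.items()})
print(manip.hold_point_z)
for c in ["top","side","wrist"]:
    d=manip.camera(c); cv2.imwrite(f"pics/a_{c}.png",d["image"][:,:,::-1]); print(c,d["intrinsics"],d["rvec"],d["tvec"])
E
```

```text
{'time_s': 0.0, 'q': [-1.529, 0.182, 1.608, 0.0, 1.354, -0.206], 'joint_velocities': [-0.002, 0.001, 0.001, 0.0, -0.0, 0.0], 'tau': [0.0, -44.488, -35.133, -0.0, 0.009, 0.0], 'tool_pos': [0.141, -0.557, 0.23], 'tcp_rot': [0.992, 0.124, 0.0, -0.001], 'wrist_force': [0.071, -0.442, 0.834], 'wrist_torque': [0.028, -0.055, -0.019], 'grip_width': 0.086002928859953}
0.0187
top [[553.4122416    0.         320.47609999]
 [  0.         553.4122416  239.33529515]
 [  0.           0.           1.        ]] [ 2.17319016 -2.20655913  0.10449857] [-0.00983479  0.63005231  1.42263238]
side [[514.35749847   0.         323.40652971]
 [  0.         514.35749847 243.77763365]
 [  0.           0.           1.        ]] [ 2.43842866 -0.28533696  0.09505361] [-0.58701447  0.1437913   1.13024085]
wrist [[371.64829954   0.         320.67332732]
 [  0.         371.64829954 239.97826874]
 [  0.           0.           1.        ]] [-2.26459541  1.76261089  0.29469331] [-0.57507839 -0.04184492  0.38172152]
```

View pics/a_top.png

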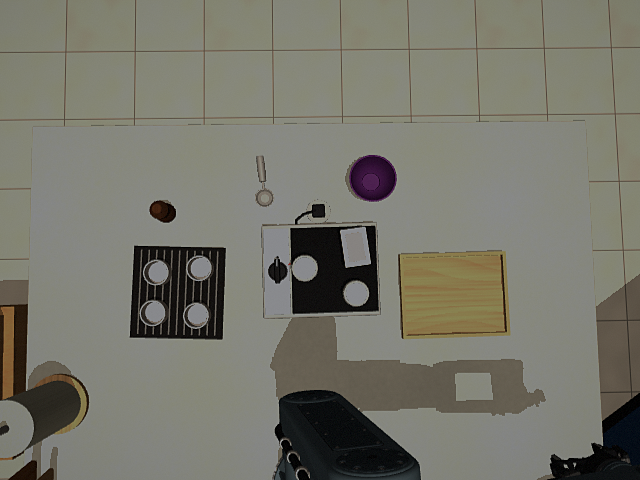

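View pics/a_side.png

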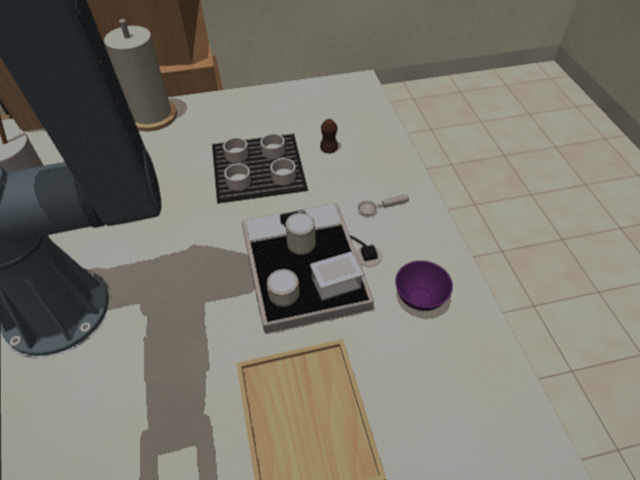

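View pics/a_wrist.png

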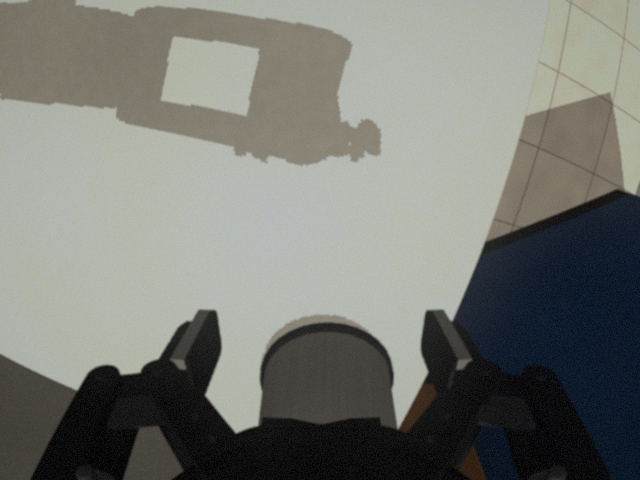

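```bash
cat > h.py <<'E'
from station import manip
import numpy as np, cv2
from scipy.optimize import minimize
from scipy.spatial.transform import Rotation as R
DIM={'tin_tall':(.0325,.072),'tin_low':(.0325,.046),'ramekin':(.033,.040),'bowl':(.062,.06),'mill':(.026,.096)}
def proj(P,c):
    return cv2.projectPoints(np.asarray(P,float).reshape(-1,3),c['rvec'],c['tvec'],c['intrinsics'],None)[0].reshape(-1,2)
def back(uv,c,z):
    Rm=cv2.Rodrigues(np.asarray(c['rvec'],float))[0]; K=c['intrinsics']
    d=Rm.T@(np.linalg.inv(K)@np.array([uv[0],uv[1],1])); o=-Rm.T@np.asarray(c['tvec']).ravel()
    return o+d*(z-o[2])/d[2]
def circ(x,y,z,r):
    a=np.linspace(0,2*np.pi,40); return np.c_[x+r*np.cos(a),y+r*np.sin(a),0*a+z]
def box(x,y,yaw,z0):
    P=[]
    for lx,ly,za,zb in((.045,.03,0,.046),(.0475,.0325,.046,.053)):
        for sx in(1,-1):
            for sy in(1,-1):
                for z in(za,zb):
                    c,s=np.cos(yaw),np.sin(yaw); P.append((x+c*sx*lx-s*sy*ly,y+s*sx*lx+c*sy*ly,z0+z))
    return np.array(P)
def sil(P,c):
    S=16; h=cv2.convexHull(proj(P,c).astype(np.float32)); m=np.zeros((480,640),np.uint8)
    cv2.fillConvexPoly(m,np.round(h*S).astype(np.int32),255,cv2.LINE_AA,4); return m/255.
def model(name,p,z0):
    if name=='tub': return box(p[0],p[1],p[2],z0)
    r,h=DIM[name]; return np.vstack([circ(p[0],p[1],z0,r*.93),circ(p[0],p[1],z0+.003,r),circ(p[0],p[1],z0+h,r)])
def fit(name,items,p0,z0):
    # items list of (cam,mask)
    def cost(p):
        t=0
        for c,m in items:
            s=sil(model(name,p,z0),c); t+=1-np.minimum(s,m).sum()/np.maximum(s,m).sum()
        return t/len(items)
    p0=np.array(p0,float); n=len(p0)
    sm=np.vstack([p0]+[p0+np.eye(n)[i]*([.008,.008,.3][i]) for i in range(n)])
    r=minimize(cost,p0,method='Nelder-Mead',options=dict(initial_simplex=sm,xatol=2e-4,fatol=1e-4))
    return r.x,1-r.fun
E
python3 - <<'E'
from h import *
C={c:manip.camera(c) for c in('top','side')}
for n,z0 in(('tin_tall',.045),('tin_low',.045),('tub',.045),('ramekin_1',.004),('warmer',0),('glass',.045),('switch_grip',.067),('tray_in',.009),('mat',0)):
    for c in C:
        for d in manip.pinpoint(n,c):
            uv=np.array(d['centre'])*[640,480]; print(n,c,round(d['confidence'],2),uv.round(0),back(uv,C[c],z0).round(3)[:2])
def fits(name,key,z0):
    M={c:[d for d in manip.cut_out(name,c) if d['confidence']>.3] for c in C}
    for c in C:
        for d in M[c]:
            ys,xs=np.nonzero(d['mask']); zc=z0+DIM.get(key,(0,.05))[1]/2
            p=back((xs.mean(),ys.mean()),C[c],zc)[:2]
            q=list(p)+([0.1] if key=='tub' else [])
            print(name,c,round(d['confidence'],2),d['mask'].sum(),[np.round(v,4) for v in fit(key,[(C[c],d['mask'].astype(float))],q,z0)])
for n,k,z in(('tin_tall','tin_tall',.045),('tin_low','tin_low',.045),('tub','tub',.045),('ramekin_1','ramekin',.004)): fits(n,k,z)
E
```

```text
tin_tall top 0.81 [304. 268.] [0.556 0.025]
tin_tall side 0.83 [302. 246.] [0.556 0.014]
tin_low top 0.95 [353. 295.] [ 0.484 -0.101]
tin_low top 0.52 [333. 269.] [ 0.552 -0.05 ]
tin_low side 0.72 [287. 294.] [ 0.498 -0.108]
tub top 0.74 [352. 245.] [ 0.613 -0.1  ]
tub side 0.72 [337. 282.] [ 0.61  -0.104]
ramekin_1 top 0.92 [203. 270.] [0.555 0.292]
ramekin_1 top 0.75 [158. 270.] [0.556 0.409]
ramekin_1 top 0.69 [154. 309.] [0.455 0.419]
ramekin_1 top 0.68 [199. 315.] [0.438 0.3  ]
ramekin_1 side 0.89 [240. 156.] [0.458 0.409]
ramekin_1 side 0.83 [283. 176.] [0.56  0.296]
ramekin_1 side 0.76 [239. 183.] [0.442 0.299]
ramekin_1 side 0.67 [271. 156.] [0.543 0.388]
warmer top 0.86 [317. 270.] [ 0.549 -0.008]
warmer side 0.56 [304. 265.] [ 0.554 -0.008]
warmer side 0.52 [327. 146.] [0.708 0.394]
warmer side 0.48 [418. 298.] [ 0.783 -0.157]
glass top 0.72 [278. 272.] [0.546 0.091]
glass top 0.7 [333. 269.] [ 0.551 -0.05 ]
glass top 0.54 [159. 271.] [0.554 0.394]
glass side 0.82 [306. 271.] [ 0.55  -0.059]
switch_grip top 0.74 [277. 272.] [0.545 0.093]
switch_grip side 0.68 [335. 281.] [ 
[... 664 characters left out ...]
b top 0.65 1016 [array([ 0.6046, -0.104 ,  0.1367]), np.float64(0.9199)]
tub side 0.82 1816 [array([ 0.6057, -0.1058,  0.1236]), np.float64(0.9491)]
ramekin_1 top 0.93 637 [array([0.551 , 0.4062]), np.float64(0.9398)]
ramekin_1 top 0.83 604 [array([0.4392, 0.3022]), np.float64(0.9164)]
ramekin_1 top 0.83 595 [array([0.4474, 0.4113]), np.float64(0.8682)]
ramekin_1 top 0.8 510 [array([0.5597, 0.2929]), np.float64(0.7995)]
ramekin_1 side 0.63 514 [array([0.5519, 0.4029]), np.float64(0.8736)]
ramekin_1 side 0.6 592 [array([0.4417, 0.3009]), np.float64(0.897)]
ramekin_1 side 0.58 501 [array([0.4487, 0.4129]), np.float64(0.837)]
ramekin_1 side 0.57 595 [array([0.562 , 0.2934]), np.float64(0.9091)]
```

```bash
python3 - <<'E'
from h import *
C={c:manip.camera(c) for c in('top','side')}
def bx(x,y,yaw,lx,ly,z1):
    c,s=np.cos(yaw),np.sin(yaw)
    return np.array([(x+c*a*lx-s*b*ly,y+s*a*lx+c*b*ly,z) for a in(1,-1) for b in(1,-1) for z in(0,z1)])
for n,lx,ly,z1,p0 in(('warmer',.12,.15,.045,(.55,-.008,0)),('tray_in',.11,.14,.022,(.482,-.366,0)),('mat',.12,.12,.004,(.495,.345,0))):
    for c in C:
        for d in manip.cut_out(n,c)[:1]:
            m=d['mask'].astype(np.uint8)
            h=cv2.convexHull(np.argwhere(m)[:,::-1].astype(np.int32)); mm=np.zeros_like(m); cv2.fillConvexPoly(mm,h,1)
            def cost(p):
                s=sil(bx(*p,lx,ly,z1),C[c]); return 1-np.minimum(s,mm).sum()/np.maximum(s,mm).sum()
            p0=np.array(p0); sm=np.vstack([p0,p0+[.01,0,0],p0+[0,.01,0],p0+[0,0,.08]])
            r=minimize(cost,p0,method='Nelder-Mead',options=dict(initial_simplex=sm,xatol=1e-4,fatol=1e-5))
            print(n,c,round(d['confidence'],2),r.x.round(4),1-r.fun)
im=C['top']['image'][200:360,240:540]; cv2.imwrite('pics/z1.png',cv2.resize(im,None,fx=2.6,fy=2.6,interpolation=cv2.INTER_CUBIC)[:,:,::-1])
E
```

```text
warmer top 0.74 [ 0.5533 -0.0169  0.0237] 0.8902467914282883
warmer side 0.89 [ 0.5546 -0.0134  0.0204] 0.889453652603117
tray_in top 0.57 [ 0.4808 -0.3669  0.0212] 0.9787439790190814
tray_in side 0.89 [ 0.4829 -0.3682  0.0178] 0.9879359468979028
mat top 0.71 [ 0.4981  0.3577 -0.0369] 0.9795220000433668
mat side 0.62 [ 0.5002  0.3561 -0.0407] 0.9659746804069638
```

View pics/z1.png

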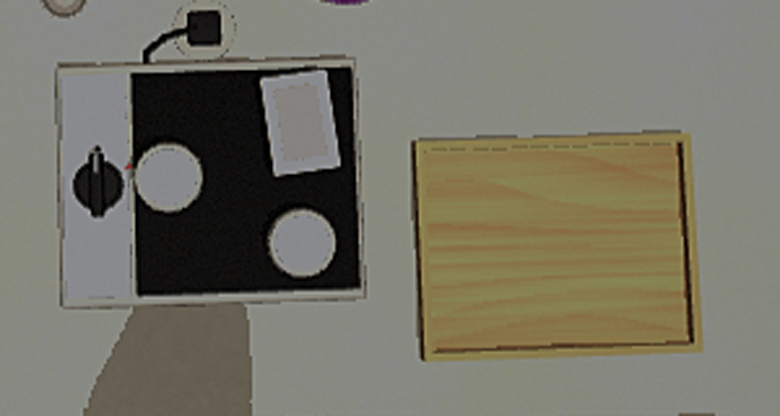

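```bash
python3 - <<'E'
from h import *
c=manip.camera('top')
for L in([(131,73),(353,68),(359,288),(138,297)],[(57,65),(355,58),(364,297),(62,306)],[(97,182)]):
    P=np.array([back((u/2.6+240,v/2.6+200),c,.045 if len(L)>1 else .077)[:2] for u,v in L]); print(P.round(4),P.mean(0).round(4))
E
```

```text
[[ 0.6585  0.0581]
 [ 0.6604 -0.1627]
 [ 0.4429 -0.1635]
 [ 0.4378  0.0538]] [ 0.5499 -0.0536]
[[ 0.6675  0.1314]
 [ 0.6703 -0.1649]
 [ 0.434  -0.1682]
 [ 0.4303  0.1283]] [ 0.5505 -0.0184]
[[0.5502 0.0909]] [0.5502 0.0909]
```

```bash
python3 -m pendant '{"gripper":[0,0,0],"travel":[[0,0,0],[0,0,0],[0,0,0]],"delta_rot":[[0,0,0.12],[0,0,0],[0,0,0]]}' 40
```

```text
time_s: 2.3
tool_pos: [0.141, -0.5574, 0.2313]
tcp_rot: [0.998, 0.064, -0.0, -0.0]
wrist_force: [0.2, 0.1, 0.1]
grip_width: 0.0858
```

```bash
cat >> h.py <<'E'
def go(x,y,z,yaw=None):
    s=manip.get_state(); r=R.from_quat(s['tcp_rot']); p=np.array(s['tool_pos'])
    X=r.as_matrix()[:,0]; cur=np.arctan2(X[1],X[0])
    d=r.as_matrix().T@(np.array([x,y,z])-p)
    Z=r.as_matrix()[:,2]
    print('t',round(s['time_s'],2),'pos',p.round(4),'yaw',round(cur,3),'tilt',Z[:2].round(3),'tool delta mm',(d*1000).round(1),'n',round(np.linalg.norm(d)/.05,1), 'drotz', None if yaw is None else round(-(yaw-cur),3),'grip',round(s['grip_width'],4),'F',np.round(s['wrist_force'],1))
E
python3 -m pendant '{"gripper":[0,0,0,0,0,0,0,0,0,0,0,0,0,0],"travel":[[0.037,-0.0278,0],[0.037,-0.0278,0],[0.037,-0.0278,0],[0.037,-0.0278,0],[0.037,-0.0278,0],[0.037,-0.0278,0],[0.037,-0.0278,0],[0.037,-0.0278,0],[0.037,-0.0278,0],[0.037,-0.0278,0],[0.037,-0.0278,0],[0.037,-0.0278,0],[0.037,-0.0278,0],[0.037,-0.0278,0]],"delta_rot":[[0,0,0],[0,0,0],[0,0,0],[0,0,0],[0,0,0],[0,0,0],[0,0,0],[0,0,0],[0,0,0],[0,0,0],[0,0,0],[0,0,0],[0,0,0],[0,0,0]]}'
python3 - <<'E'
from h import *
go(.605,-.105,.06,.13)
E
```

```text
time_s: 3.7
tool_pos: [0.6126, -0.0867, 0.2324]
tcp_rot: [0.997, 0.077, 0.002, 0.004]
wrist_force: [1.1, -0.9, 0.3]
grip_width: 0.0854
t 3.7 pos [ 0.6126 -0.0867  0.2324] yaw 0.154 tilt [ 0.005 -0.008] tool delta mm [-10.9  15.5 172.5] n 3.5 drotz 0.024 grip 0.0854 F [ 1.1 -0.9  0.3]
```

```bash
cat >> h.py <<'E'
_go=go
def go(x,y,z,yaw=None):
    _go(x,y,z,yaw)
    if yaw is not None:
        r=R.from_quat(manip.get_state()['tcp_rot']); c,s=np.cos(yaw),np.sin(yaw)
        T=R.from_matrix(np.array([[c,s,0],[s,-c,0],[0,0,-1.]]))
        print('  drot tool',(r.inv()*T).as_rotvec().round(3))
E
python3 -m pendant '{"gripper":[0,0,0,0],"travel":[[-0.011,0.0155,0.04],[0,0,0.04],[0,0,0],[0,0,0]],"delta_rot":[[0.0087,-0.0037,0.024],[0,0,0],[0,0,0],[0,0,0]]}'
python3 - <<'E'
from h import *
go(.605,-.105,.06,.13)
d=manip.camera('wrist'); cv2.imwrite('pics/b1.png',d['image'][:,:,::-1])
d=manip.camera('side'); cv2.imwrite('pics/b2.png',d['image'][:,:,::-1])
E
```

```text
time_s: 4.1
tool_pos: [0.6106, -0.0966, 0.1531]
tcp_rot: [0.997, 0.075, 0.003, 0.0]
wrist_force: [0.9, -0.5, 1.0]
grip_width: 0.0856
t 4.1 pos [ 0.6106 -0.0966  0.1531] yaw 0.15 tilt [0.006 0.   ] tool delta mm [-7.4  7.4 93.1] n 1.9 drotz 0.02 grip 0.0856 F [ 0.9 -0.5  1. ]
  drot tool [ 0.    -0.006  0.02 ]
```

View pics/b1.png

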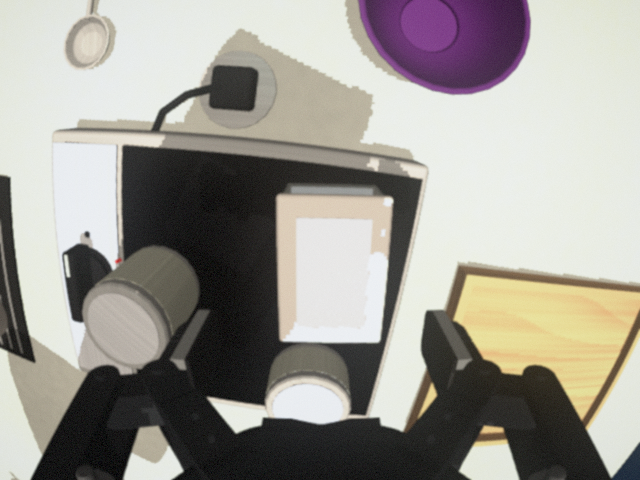

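View pics/b2.png

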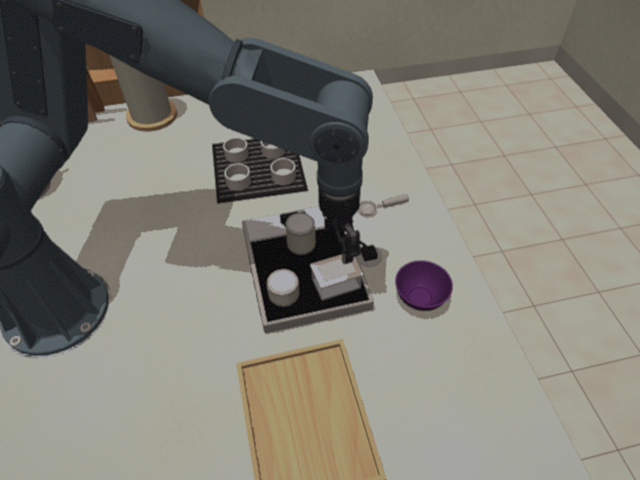

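```bash
python3 -m pendant '{"gripper":[0,0,0,0],"travel":[[-0.0074,0.0074,0.02],[-0.003,0.003,0.01],[0,0,0.005],[0,0,0]],"delta_rot":[[0,-0.006,0.02],[0,0,0],[0,0,0],[0,0,0]]}'
cat >> h.py <<'E'
def wproj(P,c):
    Rm=cv2.Rodrigues(np.asarray(c['rvec'],float))[0]; q=np.asarray(P)@Rm.T+np.asarray(c['tvec']).ravel()
    th=np.arctan2(np.hypot(q[:,0],q[:,1]),q[:,2]); ph=np.arctan2(q[:,1],q[:,0]); K=c['intrinsics']
    return np.c_[K[0,2]+K[0,0]*th*np.cos(ph),K[1,2]+K[1,1]*th*np.sin(ph)]
E
python3 - <<'E'
from h import *
go(.605,-.105,.05,.13)
d=manip.camera('wrist'); im=d['image'][:,:,::-1].copy()
for u,v in wproj(box(.605,-.105,.13,.045),d): cv2.circle(im,(int(u),int(v)),3,(0,0,255),-1)
for p in ((.554,.021),(.491,-.1046)):
    h=.072 if p[1]>0 else .046
    for u,v in wproj(circ(*p,.045+h,.0325),d): cv2.circle(im,(int(u),int(v)),1,(0,255,0),-1)
cv2.imwrite('pics/b3.png',im)
E
```

```text
time_s: 4.6
tool_pos: [0.6059, -0.1117, 0.1258]
tcp_rot: [0.998, 0.064, 0.006, 0.003]
wrist_force: [-0.7, 0.5, 1.2]
grip_width: 0.0854
t 4.6 pos [ 0.6059 -0.1117  0.1258] yaw 0.129 tilt [ 0.012 -0.005] tool delta mm [-0.9 -7.2 75.8] n 1.5 drotz -0.001 grip 0.0854 F [-0.7  0.5  1.2]
  drot tool [ 0.007 -0.012 -0.001]
```

View pics/b3.png

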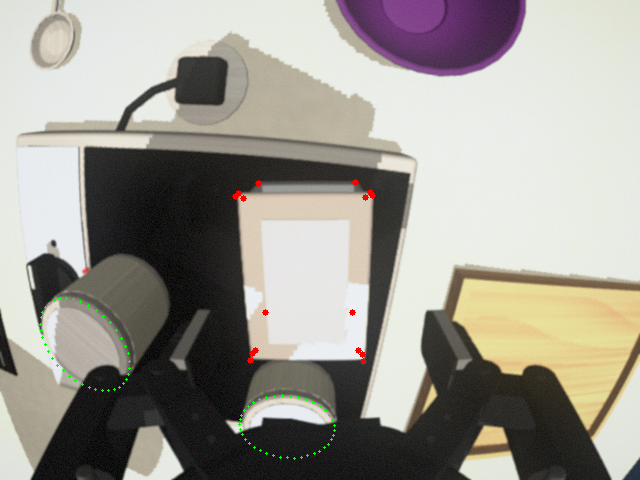

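```bash
python3 -m pendant '{"gripper":[0,0,0,0,0],"travel":[[-0.001,-0.006,0.01],[0,0,0.01],[0,0,0.008],[0,0,0.004],[0,0,0]],"delta_rot":[[0.007,-0.012,0],[0,0,0],[0,0,0],[0,0,0],[0,0,0]]}'
python3 - <<'E'
from h import *
go(.605,-.105,.05,.13)
E
```

```text
time_s: 5.15
tool_pos: [0.6057, -0.1049, 0.0931]
tcp_rot: [0.998, 0.065, 0.001, 0.0]
wrist_force: [0.3, -1.0, 0.0]
grip_width: 0.0855
t 5.15 pos [ 0.6057 -0.1049  0.0931] yaw 0.13 tilt [0.002 0.   ] tool delta mm [-0.8 -0.  43.1] n 0.9 drotz 0.0 grip 0.0855 F [ 0.3 -1.   0. ]
  drot tool [ 0.    -0.002  0.   ]
```

```bash
python3 -m pendant '{"gripper":[0,0,0,0,0,0],"travel":[[-0.0008,0,0.015],[0,0,0.012],[0,0,0.008],[0,0,0.005],[0,0,0.002],[0,0,0]],"delta_rot":[[0,-0.002,0],[0,0,0],[0,0,0],[0,0,0],[0,0,0],[0,0,0]]}'
python3 - <<'E'
from h import *
go(.605,-.105,.05,.13)
E
```

```text
time_s: 5.75
tool_pos: [0.6042, -0.1049, 0.0462]
tcp_rot: [0.998, 0.065, -0.001, -0.0]
wrist_force: [-0.4, -0.3, 0.3]
grip_width: 0.0853
t 5.75 pos [ 0.6042 -0.1049  0.0462] yaw 0.13 tilt [-0.002  0.   ] tool delta mm [ 0.8  0.2 -3.8] n 0.1 drotz -0.0 grip 0.0853 F [-0.4 -0.3  0.3]
  drot tool [-0.001  0.002 -0.   ]
```

```bash
python3 -m pendant '{"gripper":[0.1,0.2,0.3,0.4,0.4,0.4,0.4,0.4],"travel":[[0,0,-0.003],[0,0,0],[0,0,0],[0,0,0],[0,0,0],[0,0,0],[0,0,0],[0,0,0]],"delta_rot":[[0,0.002,0],[0,0,0],[0,0,0],[0,0,0],[0,0,0],[0,0,0],[0,0,0],[0,0,0]]}' 40
python3 - <<'E'
from h import *
go(.605,-.105,.05,.13)
d=manip.camera('wrist'); cv2.imwrite('pics/b4.png',d['image'][:,:,::-1])
E
```

```text
time_s: 6.55
tool_pos: [0.6047, -0.1051, 0.0505]
tcp_rot: [0.998, 0.065, 0.001, 0.0]
wrist_force: [-0.0, -0.9, -2.2]
grip_width: 0.0635
t 6.55 pos [ 0.6047 -0.1051  0.0505] yaw 0.13 tilt [0.001 0.   ] tool delta mm [ 0.3 -0.1  0.5] n 0.0 drotz 0.0 grip 0.0635 F [-0.  -0.9 -2.2]
  drot tool [ 0.    -0.001  0.   ]
```

View pics/b4.png

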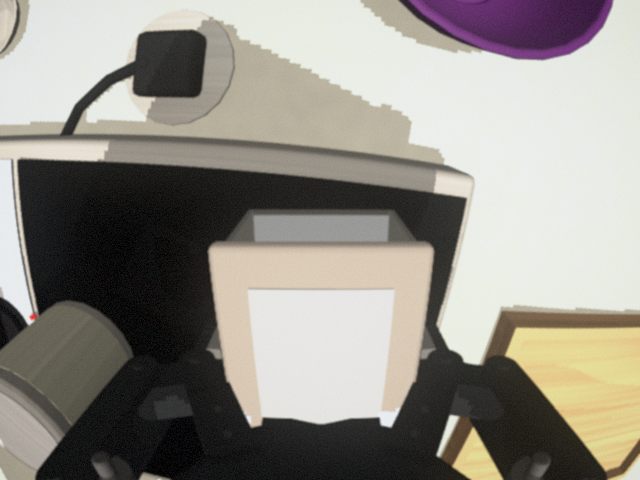

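```bash
python3 -m pendant '{"gripper":[0.7,0.7,0.7,0.7,0.7],"travel":[[0,0,0],[0,0,-0.01],[0,0,-0.03],[0,0,-0.03],[0,0,-0.01]],"delta_rot":[[0,0,0],[0,0,0],[0,0,0],[0,0,0],[0,0,0]]}' 40
python3 - <<'E'
from h import *
go(.525,-.31,.13,.02)
E
```

```text
time_s: 7.1
tool_pos: [0.6028, -0.1045, 0.1317]
tcp_rot: [0.998, 0.065, -0.002, -0.001]
wrist_force: [0.0, -0.4, -0.8]
grip_width: 0.0637
t 7.1 pos [ 0.6028 -0.1045  0.1317] yaw 0.13 tilt [-0.004  0.002] tool delta mm [-103.7  193.7    1.6] n 4.4 drotz 0.11 grip 0.0637 F [ 0.  -0.4 -0.8]
  drot tool [-0.002  0.004  0.11 ]
```

```bash
python3 -m pendant '{"gripper":[0.7,0.7,0.7,0.7,0.7,0.7,0.7,0.7,0.7],"travel":[[-0.009,0.016,0],[-0.018,0.034,0],[-0.018,0.034,0],[-0.018,0.034,0],[-0.018,0.034,0],[-0.012,0.022,0],[-0.006,0.011,0],[-0.002,0.003,0],[0,0,0]],"delta_rot":[[0,0,0.02],[0,0,0.02],[0,0,0.02],[0,0,0.02],[0,0,0.02],[0,0,0.01],[0,0,0],[0,0,0],[0,0,0]]}' 40
python3 - <<'E'
from h import *
go(.525,-.31,.0155,.02)
d=manip.camera('side'); cv2.imwrite('pics/b5.png',d['image'][:,:,::-1])
E
```

```text
time_s: 8.0
tool_pos: [0.5149, -0.3047, 0.1345]
tcp_rot: [1.0, 0.01, 0.001, -0.0]
wrist_force: [-0.4, -0.4, -1.4]
grip_width: 0.0635
t 8.0 pos [ 0.5149 -0.3047  0.1345] yaw 0.019 tilt [0.003 0.   ] tool delta mm [  9.6   5.5 119.1] n 2.4 drotz -0.001 grip 0.0635 F [-0.4 -0.4 -1.4]
  drot tool [-0.    -0.003 -0.001]
```

View pics/b5.png

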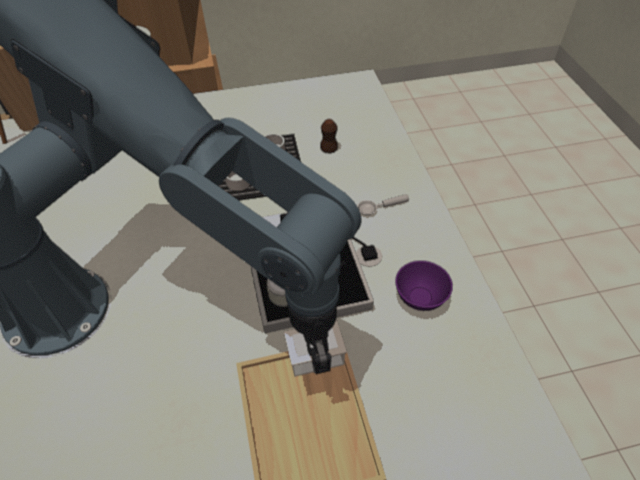

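```bash
python3 -m pendant '{"gripper":[0.7,0.7,0.7,0.7,0.7,0.7,0.7,0.7],"travel":[[0.005,0.003,0.015],[0.004,0.002,0.02],[0,0,0.02],[0,0,0.015],[0,0,0.01],[0,0,0.005],[0,0,0.003],[0,0,0]],"delta_rot":[[0,-0.003,0],[0,0,0],[0,0,0],[0,0,0],[0,0,0],[0,0,0],[0,0,0],[0,0,0]]}' 40
python3 - <<'E'
from h import *
go(.525,-.31,.0145,.02)
E
```

```text
time_s: 8.85
tool_pos: [0.5301, -0.3017, 0.0446]
tcp_rot: [1.0, 0.015, 0.001, 0.0]
wrist_force: [0.1, 0.3, -1.7]
grip_width: 0.0638
t 8.85 pos [ 0.5301 -0.3017  0.0446] yaw 0.031 tilt [0.003 0.   ] tool delta mm [-5.4  8.1 30.1] n 0.6 drotz 0.011 grip 0.0638 F [ 0.1  0.3 -1.7]
  drot tool [ 0.    -0.003  0.011]
```

```bash
python3 -m pendant '{"gripper":[0.7,0.7,0.7,0.7,0.7,0.7],"travel":[[-0.005,0.008,0],[0,0,0.008],[0,0,0.008],[0,0,0.004],[0,0,0.002],[0,0,0]],"delta_rot":[[0,-0.003,0.011],[0,0,0],[0,0,0],[0,0,0],[0,0,0],[0,0,0]]}' 40
python3 - <<'E'
from h import *
go(.525,-.31,.0145,.02)
E
```

```text
time_s: 9.45
tool_pos: [0.5257, -0.3124, 0.0228]
tcp_rot: [1.0, 0.009, 0.001, 0.001]
wrist_force: [-0.4, 0.0, -0.9]
grip_width: 0.0633
t 9.45 pos [ 0.5257 -0.3124  0.0228] yaw 0.018 tilt [ 0.002 -0.003] tool delta mm [-0.7 -2.5  8.3] n 0.2 drotz -0.002 grip 0.0633 F [-0.4  0.  -0.9]
  drot tool [ 0.003 -0.002 -0.002]
```

```bash
python3 -m pendant '{"gripper":[0.7,0.7,0.7,0.7,0.7],"travel":[[0,0,0.003],[0,0,0.002],[0,0,0.002],[0,0,0.001],[0,0,0]],"delta_rot":[[0.003,-0.002,0],[0,0,0],[0,0,0],[0,0,0],[0,0,0]]}' 40
```

```text
time_s: 9.95
tool_pos: [0.5261, -0.3124, 0.0144]
tcp_rot: [1.0, 0.009, 0.0, -0.0]
wrist_force: [-0.2, -0.8, -1.3]
grip_width: 0.0638
```

```bash
python3 -m pendant '{"gripper":[0.7,0.7,0.7,0.7],"travel":[[0,0,0.001],[0,0,0.001],[0,0,0],[0,0,0]],"delta_rot":[[0,0,0],[0,0,0],[0,0,0],[0,0,0]]}' 40
```

```text
time_s: 10.35
tool_pos: [0.5265, -0.3126, 0.0149]
tcp_rot: [1.0, 0.009, 0.0, 0.0]
wrist_force: [0.8, 0.0, -1.6]
grip_width: 0.0633
```

```bash
python3 -m pendant '{"gripper":[0.7,0.7,0.7],"travel":[[0,0,0.003],[0,0,0.001],[0,0,0]],"delta_rot":[[0,0,0],[0,0,0],[0,0,0]]}' 40; python3 - <<'E'
from h import *
go(.525,-.31,.0145,.02)
d=manip.camera('wrist'); cv2.imwrite('pics/b6.png',d['image'][:,:,::-1])
E
```

```text
time_s: 10.65
tool_pos: [0.5272, -0.3132, 0.0147]
tcp_rot: [1.0, 0.009, 0.001, 0.001]
wrist_force: [0.0, -0.6, -2.1]
grip_width: 0.0633
t 10.65 pos [ 0.5272 -0.3132  0.0147] yaw 0.019 tilt [ 0.001 -0.001] tool delta mm [-2.1 -3.2  0.1] n 0.1 drotz -0.001 grip 0.0633 F [ 0.  -0.6 -2.1]
  drot tool [ 0.001 -0.001 -0.001]
```

View pics/b6.png

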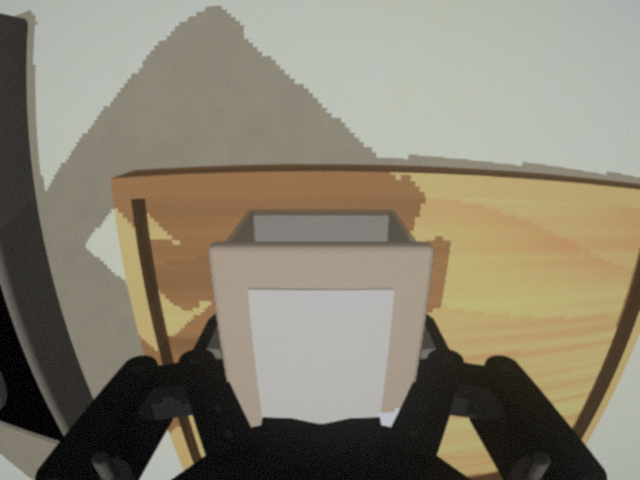

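```bash
python3 -m pendant '{"gripper":[0.2,0,0,0,0,0],"travel":[[0,0,0],[0,0,0],[0,0,0],[0,0,0],[0,0,-0.01],[0,0,-0.02]],"delta_rot":[[0,0,0],[0,0,0],[0,0,0],[0,0,0],[0,0,0],[0,0,0]]}' 40; python3 - <<'E'
from h import *
go(.525,-.31,.0145,.02)
E
```

```text
time_s: 11.3
tool_pos: [0.5255, -0.3119, 0.0422]
tcp_rot: [1.0, 0.009, -0.001, -0.001]
wrist_force: [-0.2, 0.0, 0.1]
grip_width: 0.0856
t 11.3 pos [ 0.5255 -0.3119  0.0422] yaw 0.019 tilt [-0.003  0.002] tool delta mm [-0.4 -1.8 27.7] n 0.6 drotz -0.001 grip 0.0856 F [-0.2  0.   0.1]
  drot tool [-0.002  0.003 -0.001]
```

Raise clear and go toward the low tin (.491,-.105) with yaw 0.

```bash
python3 -m pendant '{"gripper":[0,0,0,0,0,0,0,0,0,0,0,0],"travel":[[0,0,-0.04],[0,0,-0.045],[-0.003,0,-0.035],[-0.006,-0.03,0],[-0.006,-0.04,0],[-0.006,-0.04,0],[-0.006,-0.04,0],[-0.004,-0.03,0],[0,-0.015,0],[0,-0.005,0],[0,0,0],[0,0,0]],"delta_rot":[[0,0,0],[0,0,0],[0,0,0],[0,0,0],[0,0,0],[0,0,0],[0,0,0],[0,0,0],[0,0,0],[0,0,0],[0,0,0],[0,0,0]]}' 40
cat >> h.py <<'E'
def look(names,cams=('top','side')):
    Z={'tin_tall':.045,'tin_low':.045,'tub':.045,'ramekin':.004}
    for c in cams:
        C=manip.camera(c)
        for name in names:
            z0=Z[name]
            for d in manip.cut_out('ramekin_1' if name=='ramekin' else name,c):
                if d['confidence']<.4: continue
                ys,xs=np.nonzero(d['mask']); p=back((xs.mean(),ys.mean()),C,z0+DIM.get(name,(0,.05))[1]/2)[:2]
                q=list(p)+([0.1] if name=='tub' else [])
                print(name,c,round(d['confidence'],2),[np.round(v,4) for v in fit(name,[(C,d['mask'].astype(float))],q,z0)])
E
python3 - <<'E'
from h import *
go(.491,-.1045,.05,.0)
look(['tin_low','tin_tall'])
d=manip.camera('wrist'); im=d['image'][:,:,::-1].copy()
for p in ((.554,.021),(.491,-.1046)):
    h=.072 if p[1]>0 else .046
    for u,v in wproj(circ(*p,.045+h,.0325),d): cv2.circle(im,(int(u),int(v)),1,(0,255,0),-1)
cv2.imwrite('pics/b7.png',im)
d=manip.camera('top'); cv2.imwrite('pics/b8.png',d['image'][:,:,::-1])
E
```

```text
time_s: 12.5
tool_pos: [0.4939, -0.1113, 0.1795]
tcp_rot: [1.0, 0.008, 0.007, 0.005]
wrist_force: [0.7, -0.4, -0.1]
grip_width: 0.0855
t 12.5 pos [ 0.4939 -0.1113  0.1795] yaw 0.016 tilt [ 0.013 -0.009] tool delta mm [ -4.5  -8.1 129.4] n 2.6 drotz 0.016 grip 0.0855 F [ 0.7 -0.4 -0.1]
  drot tool [ 0.009 -0.013  0.016]
tin_tall top 0.71 [array([0.5525, 0.0222]), np.float64(0.8783)]
tin_tall top 0.48 [array([ 0.625 , -0.1212]), np.float64(0.077)]
tin_low side 0.7 [array([ 0.4909, -0.1067]), np.float64(0.8891)]
tin_low side 0.54 [array([0.4389, 0.2585]), np.float64(0.6878)]
tin_tall side 0.63 [array([0.5575, 0.0196]), np.float64(0.792)]
```

View pics/b7.png

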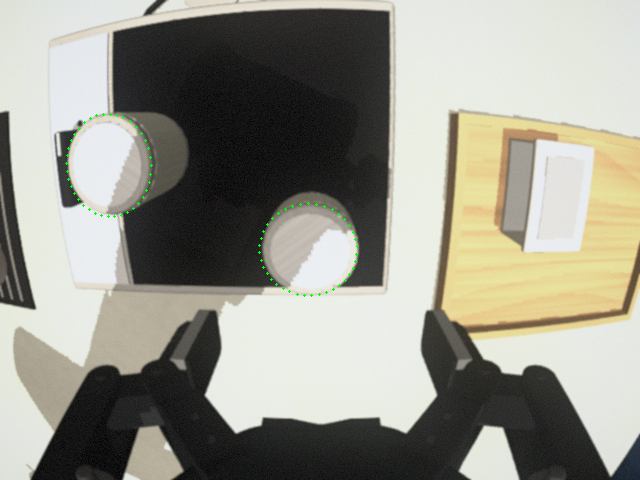

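View pics/b8.png

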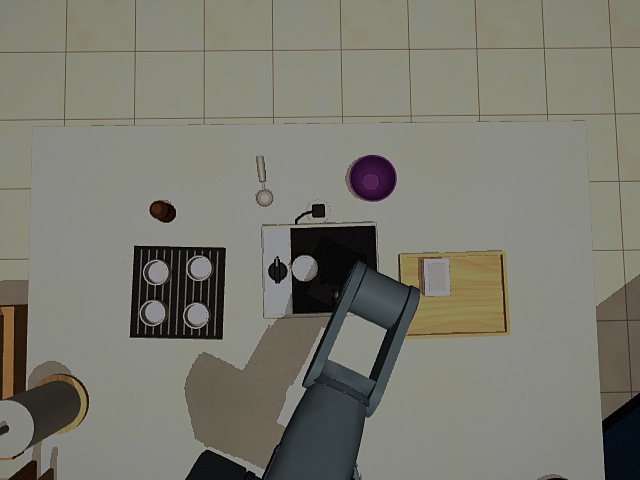

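```bash
python3 -m pendant '{"gripper":[0,0,0,0,0,0,0,0],"travel":[[-0.003,-0.006,0.02],[0,0,0.025],[0,0,0.02],[0,0,0.01],[0,0,0.005],[0,0,0],[0,0,0],[0,0,0]],"delta_rot":[[0.009,-0.013,0.016],[0,0,0],[0,0,0],[0,0,0],[0,0,0],[0,0,0],[0,0,0],[0,0,0]]}' 40
python3 - <<'E'
from h import *
go(.491,-.1045,.05,.0)
E
```

```text
time_s: 13.7
tool_pos: [0.4893, -0.1035, 0.0929]
tcp_rot: [1.0, -0.002, -0.002, -0.002]
wrist_force: [0.6, 0.0, 0.7]
grip_width: 0.0856
t 13.7 pos [ 0.4893 -0.1035  0.0929] yaw -0.005 tilt [-0.004  0.003] tool delta mm [ 1.9  1.1 42.8] n 0.9 drotz -0.005 grip 0.0856 F [0.6 0.  0.7]
  drot tool [-0.003  0.004 -0.005]
```

```bash
python3 -m pendant '{"gripper":[0,0,0,0,0,0,0.1,0.2,0.3,0.4,0.5,0.7,0.7,0.7],"travel":[[0.0015,0.001,0.013],[0,0,0.012],[0,0,0.008],[0,0,0.003],[0,0,0],[0,0,0],[0,0,0],[0,0,0],[0,0,0],[0,0,0],[0,0,0],[0,0,0],[0,0,0],[0,0,0]],"delta_rot":[[-0.003,0.004,0],[0,0,0],[0,0,0],[0,0,0],[0,0,0],[0,0,0],[0,0,0],[0,0,0],[0,0,0],[0,0,0],[0,0,0],[0,0,0],[0,0,0],[0,0,0]]}' 40
python3 - <<'E'
from h import *
go(.491,-.1045,.05,.0)
E
```

```text
time_s: 15.1
tool_pos: [0.494, -0.1059, 0.0595]
tcp_rot: [1.0, -0.002, 0.004, 0.002]
wrist_force: [-0.3, 0.1, 0.1]
grip_width: 0.0637
t 15.1 pos [ 0.494  -0.1059  0.0595] yaw -0.005 tilt [ 0.007 -0.003] tool delta mm [-3.1 -1.4  9.5] n 0.2 drotz -0.005 grip 0.0637 F [-0.3  0.1  0.1]
  drot tool [ 0.003 -0.007 -0.005]
```

```bash
python3 -m pendant '{"gripper":[0.2,0,0,0,0,0,0],"travel":[[0,0,0],[0,0,0],[-0.003,-0.001,0],[0,0,0.005],[0,0,0.006],[0,0,0.004],[0,0,0.001]],"delta_rot":[[0,0,0],[0,0,0],[0.003,-0.007,0],[0,0,0],[0,0,0],[0,0,0],[0,0,0]]}' 40
python3 - <<'E'
from h import *
go(.491,-.1045,.05,.0)
E
```

```text
time_s: 15.8
tool_pos: [0.4909, -0.105, 0.0423]
tcp_rot: [1.0, -0.002, -0.0, 0.0]
wrist_force: [0.4, 0.6, 0.5]
grip_width: 0.0856
t 15.8 pos [ 0.4909 -0.105   0.0423] yaw -0.005 tilt [-0. -0.] tool delta mm [ 0.1 -0.5 -7.7] n 0.2 drotz -0.005 grip 0.0856 F [0.4 0.6 0.5]
  drot tool [ 0.     0.    -0.005]
```

```bash
python3 -m pendant '{"gripper":[0,0,0.1,0.2,0.3,0.4,0.5,0.7,0.7,0.7],"travel":[[0,0,-0.004],[0,0,-0.002],[0,0,0],[0,0,0],[0,0,0],[0,0,0],[0,0,0],[0,0,0],[0,0,0],[0,0,0]],"delta_rot":[[0,0,0],[0,0,0],[0,0,0],[0,0,0],[0,0,0],[0,0,0],[0,0,0],[0,0,0],[0,0,0],[0,0,0]]}' 40
python3 - <<'E'
from h import *
go(.491,-.1045,.05,.0)
d=manip.camera('wrist'); cv2.imwrite('pics/b9.png',d['image'][:,:,::-1])
E
```

```text
time_s: 16.8
tool_pos: [0.4912, -0.1051, 0.0491]
tcp_rot: [1.0, -0.002, 0.0, 0.0]
wrist_force: [0.8, -1.0, 1.5]
grip_width: 0.0641
t 16.8 pos [ 0.4912 -0.1051  0.0491] yaw -0.005 tilt [ 0. -0.] tool delta mm [-0.2 -0.6 -0.9] n 0.0 drotz -0.005 grip 0.0641 F [ 0.8 -1.   1.5]
  drot tool [ 0.    -0.    -0.005]
```

View pics/b9.png

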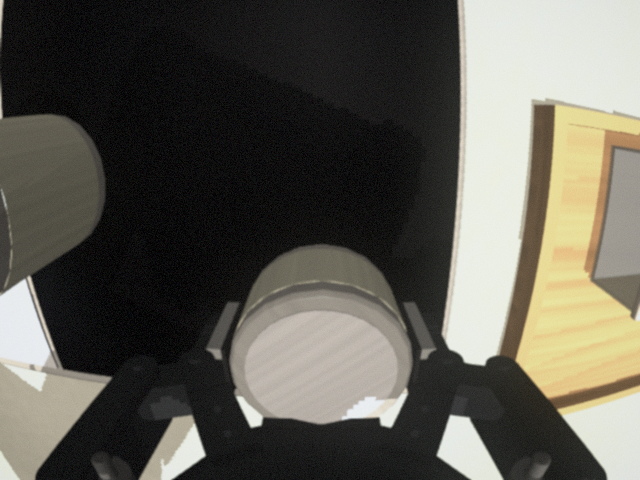

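```bash
python3 -m pendant '{"gripper":[0.7,0.7,0.7,0.7,0.7,0.7],"travel":[[0,0,-0.005],[0,0,-0.015],[0,0,-0.03],[0,0,-0.03],[0,0,-0.015],[0,0,0]],"delta_rot":[[0,0,0],[0,0,0],[0,0,0],[0,0,0],[0,0,0],[0,0,0]]}' 40
python3 - <<'E'
from h import *
go(.525,-.43,.14,.02)
E
```

```text
time_s: 17.45
tool_pos: [0.4887, -0.1038, 0.1459]
tcp_rot: [1.0, -0.002, -0.003, -0.001]
wrist_force: [0.4, -0.5, -1.6]
grip_width: 0.0637
t 17.45 pos [ 0.4887 -0.1038  0.1459] yaw -0.005 tilt [-0.006  0.003] tool delta mm [ 37.9 326.    4.9] n 6.6 drotz -0.025 grip 0.0637 F [ 0.4 -0.5 -1.6]
  drot tool [-0.003  0.006 -0.025]
```

```bash
python3 -m pendant '{"gripper":[0.7,0.7,0.7,0.7,0.7,0.7,0.7,0.7,0.7,0.7,0.7,0.7],"travel":[[0.003,0.02,0],[0.004,0.038,0],[0.005,0.042,0],[0.005,0.042,0],[0.005,0.042,0],[0.005,0.042,0],[0.005,0.04,0],[0.003,0.03,0],[0.002,0.02,0],[0.001,0.008,0],[0,0.002,0],[0,0,0]],"delta_rot":[[-0.003,0.006,-0.005],[0,0,-0.005],[0,0,-0.005],[0,0,-0.005],[0,0,0],[0,0,0],[0,0,0],[0,0,0],[0,0,0],[0,0,0],[0,0,0],[0,0,0]]}' 40
python3 - <<'E'
from h import *
go(.525,-.43,.0135,.02)
E
```

```text
time_s: 18.65
tool_pos: [0.5252, -0.4347, 0.1274]
tcp_rot: [1.0, 0.009, -0.007, -0.008]
wrist_force: [-0.5, 0.4, -1.3]
grip_width: 0.0639
t 18.65 pos [ 0.5252 -0.4347  0.1274] yaw 0.019 tilt [-0.014  0.015] tool delta mm [  1.4  -3.  114. ] n 2.3 drotz -0.001 grip 0.0639 F [-0.5  0.4 -1.3]
  drot tool [-0.015  0.013 -0.001]
```

```bash
python3 -m pendant '{"gripper":[0.7,0.7,0.7,0.7,0.7,0.7,0.7,0.7],"travel":[[0.001,-0.003,0.01],[0,0,0.02],[0,0,0.02],[0,0,0.015],[0,0,0.01],[0,0,0.005],[0,0,0],[0,0,0]],"delta_rot":[[-0.015,0.013,0],[0,0,0],[0,0,0],[0,0,0],[0,0,0],[0,0,0],[0,0,0],[0,0,0]]}' 40
python3 - <<'E'
from h import *
go(.525,-.43,.0135,.02)
E
```

```text
time_s: 19.45
tool_pos: [0.5279, -0.4234, 0.0455]
tcp_rot: [1.0, 0.013, 0.0, -0.001]
wrist_force: [-0.2, -0.5, -1.5]
grip_width: 0.0643
t 19.45 pos [ 0.5279 -0.4234  0.0455] yaw 0.026 tilt [0.    0.002] tool delta mm [-3.   6.6 32. ] n 0.7 drotz 0.006 grip 0.0643 F [-0.2 -0.5 -1.5]
  drot tool [-0.002 -0.     0.006]
```

```bash
python3 -m pendant '{"gripper":[0.7,0.7,0.7,0.7,0.7,0.7,0.7],"travel":[[-0.003,0.006,0.006],[0,0,0.008],[0,0,0.007],[0,0,0.004],[0,0,0.002],[0,0,0.001],[0,0,0]],"delta_rot":[[-0.002,0,0.006],[0,0,0],[0,0,0],[0,0,0],[0,0,0],[0,0,0],[0,0,0]]}' 40
python3 - <<'E'
from h import *
go(.525,-.43,.0135,.02)
E
```

```text
time_s: 20.15
tool_pos: [0.5254, -0.4317, 0.017]
tcp_rot: [1.0, 0.009, 0.001, 0.001]
wrist_force: [-0.9, -0.2, -1.6]
grip_width: 0.064
t 20.15 pos [ 0.5254 -0.4317  0.017 ] yaw 0.018 tilt [ 0.002 -0.003] tool delta mm [-0.4 -1.7  3.5] n 0.1 drotz -0.002 grip 0.064 F [-0.9 -0.2 -1.6]
  drot tool [ 0.003 -0.002 -0.002]
```

```bash
python3 -m pendant '{"gripper":[0.7,0.7,0.7,0.7],"travel":[[0,0,0.003],[0,0,0.002],[0,0,0.002],[0,0,0.001]],"delta_rot":[[0.003,-0.002,0],[0,0,0],[0,0,0],[0,0,0]]}' 40
python3 -m pendant '{"gripper":[0.7,0.7],"travel":[[0,0,0.002],[0,0,0.001]],"delta_rot":[[0,0,0],[0,0,0]]}' 40
```

```text
time_s: 20.55
tool_pos: [0.5261, -0.4322, 0.0132]
tcp_rot: [1.0, 0.009, -0.0, 0.0]
wrist_force: [-0.2, -0.3, -1.7]
grip_width: 0.064
time_s: 20.75
tool_pos: [0.5263, -0.4324, 0.0132]
tcp_rot: [1.0, 0.01, -0.0, 0.0]
wrist_force: [-1.7, 0.9, 0.3]
grip_width: 0.0641
```

Contact (it stops at .0132 as expected). Release and go back up toward the tall tin.

```bash
python3 -m pendant '{"gripper":[0.2,0,0,0,0,0,0,0,0],"travel":[[0,0,0],[0,0,0],[0,0,0],[0,0,0],[0,0,-0.01],[0,0,-0.03],[0,0,-0.045],[0,0,-0.045],[0,0,-0.045]],"delta_rot":[[0,0,0],[0,0,0],[0,0,0],[0,0,0],[0,0,0],[0,0,0],[0,0,0],[0,0,0],[0,0,0]]}' 40; python3 - <<'E'
from h import *
go(.5545,.021,.18,1.57)
E
```

```text
time_s: 21.65
tool_pos: [0.5231, -0.4288, 0.1858]
tcp_rot: [1.0, 0.01, -0.005, -0.005]
wrist_force: [1.0, -1.0, 0.3]
grip_width: 0.0855
t 21.65 pos [ 0.5231 -0.4288  0.1858] yaw 0.019 tilt [-0.01   0.011] tool delta mm [  40.  -449.    10.3] n 9.0 drotz -1.551 grip 0.0855 F [ 1.  -1.   0.3]
  drot tool [-1.600e-02 -1.000e-03 -1.551e+00]
```

```bash
python3 -m pendant '{"gripper":[0,0,0,0,0,0,0,0,0,0,0,0,0,0],"travel":[[0.002,-0.025,0],[0.004,-0.043,0.001],[0.004,-0.043,0.001],[0.004,-0.043,0.001],[0.004,-0.043,0.001],[0.004,-0.043,0],[0.004,-0.043,0],[0.004,-0.043,0],[0.004,-0.043,0],[0.003,-0.04,0],[0.003,-0.025,0],[0,-0.01,0],[0,0,0],[0,0,0]],"delta_rot":[[-0.016,0,0],[0,0,0],[0,0,0],[0,0,0],[0,0,0],[0,0,0],[0,0,0],[0,0,0],[0,0,0],[0,0,0],[0,0,0],[0,0,0],[0,0,0],[0,0,0]]}'
python3 -m pendant '{"gripper":[0,0,0,0,0,0,0,0],"travel":[[0,0,0],[0,0,0],[0,0,0],[0,0,0],[0,0,0],[0,0,0],[0,0,0],[0,0,0]],"delta_rot":[[0,0,-0.15],[0,0,-0.15],[0,0,-0.15],[0,0,-0.15],[0,0,-0.15],[0,0,-0.1],[0,0,0],[0,0,0]]}'
 python3 - <<'E'
from h import *
go(.5545,.021,.06,.9)
look(['tin_tall'])
d=manip.camera('wrist'); im=d['image'][:,:,::-1].copy()
for p in ((.5545,.021),):
    h=.072
    for u,v in wproj(circ(*p,.045+h,.0325),d): cv2.circle(im,(int(u),int(v)),1,(0,255,0),-1)
cv2.imwrite('pics/b10.png',im)
d=manip.camera('top'); cv2.imwrite('pics/b11.png',d['image'][:,:,::-1])
E
```

```text
time_s: 23.05
tool_pos: [0.5618, 0.0243, 0.1962]
tcp_rot: [1.0, 0.008, 0.009, 0.014]
wrist_force: [0.5, -0.4, 0.1]
grip_width: 0.0855
time_s: 23.85
tool_pos: [0.5624, 0.0099, 0.1972]
tcp_rot: [0.907, 0.42, 0.002, 0.019]
wrist_force: [-0.2, -0.7, -0.0]
grip_width: 0.0854
t 23.85 pos [0.5624 0.0099 0.1972] yaw 0.867 tilt [ 0.019 -0.032] tool delta mm [  5.  -18.1 136.6] n 2.8 drotz -0.033 grip 0.0854 F [-0.2 -0.7 -0. ]
  drot tool [ 0.035  0.013 -0.033]
tin_tall side 0.68 [array([0.5557, 0.0219]), np.float64(0.89)]
```

View pics/b10.png

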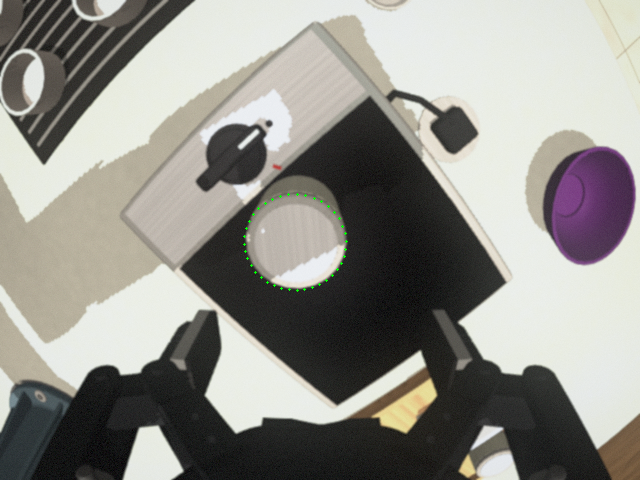

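View pics/b11.png

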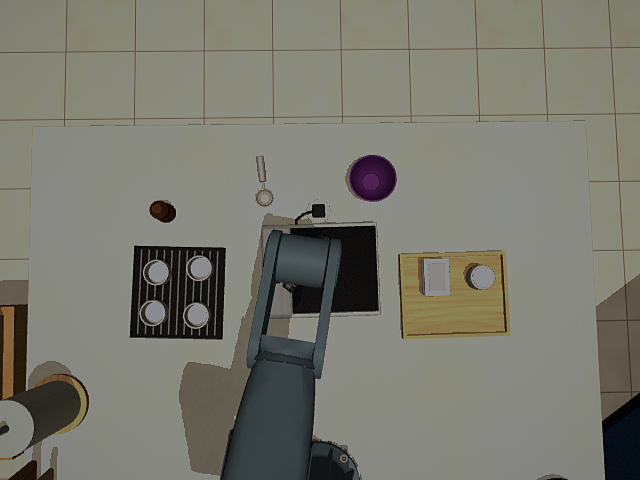

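```bash
python3 -m pendant '{"gripper":[0,0,0,0,0,0],"travel":[[0.005,-0.012,0],[0,-0.004,0.01],[0,0,0.015],[0,0,0.008],[0,0,0],[0,0,0]],"delta_rot":[[0.035,0.013,-0.033],[0,0,0],[0,0,0],[0,0,0],[0,0,0],[0,0,0]]}'
 python3 - <<'E'
from h import *
go(.5547,.021,.06,.9)
E
```

```text
time_s: 24.75
tool_pos: [0.5526, 0.026, 0.1609]
tcp_rot: [0.9, 0.436, -0.0, 0.001]
wrist_force: [-0.1, -0.0, 1.2]
grip_width: 0.0853
t 24.75 pos [0.5526 0.026  0.1609] yaw 0.902 tilt [ 0.    -0.001] tool delta mm [ -2.5   4.7 100.9] n 2.0 drotz 0.002 grip 0.0853 F [-0.1 -0.   1.2]
  drot tool [0.001 0.001 0.002]
```

```bash
python3 -m pendant '{"gripper":[0,0,0,0,0,0],"travel":[[-0.0025,0.0045,0.008],[0,0,0.014],[0,0,0.014],[0,0,0.007],[0,0,0],[0,0,0]],"delta_rot":[[0,0,0],[0,0,0],[0,0,0],[0,0,0],[0,0,0],[0,0,0]]}'
 python3 - <<'E'
from h import *
go(.5547,.021,.06,.9)
E
```

```text
time_s: 25.35
tool_pos: [0.5549, 0.0203, 0.1141]
tcp_rot: [0.9, 0.435, -0.0, 0.001]
wrist_force: [-0.4, -0.1, 0.3]
grip_width: 0.0852
t 25.35 pos [0.5549 0.0203 0.1141] yaw 0.901 tilt [ 0.    -0.002] tool delta mm [ 0.4 -0.7 54.1] n 1.1 drotz 0.001 grip 0.0852 F [-0.4 -0.1  0.3]
  drot tool [0.001 0.001 0.001]
```

```bash
python3 -m pendant '{"gripper":[0,0,0,0,0,0,0],"travel":[[0,0,0.012],[0,0,0.016],[0,0,0.012],[0,0,0.006],[0,0,0.002],[0,0,0],[0,0,0]],"delta_rot":[[0,0,0],[0,0,0],[0,0,0],[0,0,0],[0,0,0],[0,0,0],[0,0,0]]}'
 python3 - <<'E'
from h import *
go(.5547,.021,.06,.9)
E
```

```text
time_s: 26.05
tool_pos: [0.5563, 0.0202, 0.064]
tcp_rot: [0.9, 0.435, 0.001, 0.002]
wrist_force: [0.5, 1.0, -1.3]
grip_width: 0.0855
t 26.05 pos [0.5563 0.0202 0.064 ] yaw 0.901 tilt [ 0.003 -0.002] tool delta mm [-0.4 -1.7  4. ] n 0.1 drotz 0.001 grip 0.0855 F [ 0.5  1.  -1.3]
  drot tool [ 0.004 -0.     0.001]
```

```bash
python3 -m pendant '{"gripper":[0.1,0.2,0.3,0.4,0.5,0.7,0.7,0.7],"travel":[[0,-0.001,0.002],[0,0,0.002],[0,0,0],[0,0,0],[0,0,0],[0,0,0],[0,0,0],[0,0,0]],"delta_rot":[[0.004,0,0],[0,0,0],[0,0,0],[0,0,0],[0,0,0],[0,0,0],[0,0,0],[0,0,0]]}' 50
 python3 - <<'E'
from h import *
go(.5547,.021,.06,.9)
E
python3 -m pendant '{"gripper":[0.7,0.7,0.7,0.7,0.7,0.7],"travel":[[0,0,-0.005],[0,0,-0.015],[0,0,-0.03],[0,0,-0.035],[0,0,-0.02],[0,0,0]],"delta_rot":[[0,0,0],[0,0,0],[0,0,0],[0,0,0],[0,0,0],[0,0,0]]}'
 python3 - <<'E'
from h import *
go(.435,-.37,.16,.2)
d=manip.camera('wrist'); cv2.imwrite('pics/b12.png',d['image'][:,:,::-1])
E
```

```text
time_s: 26.85
tool_pos: [0.5562, 0.021, 0.0612]
tcp_rot: [0.9, 0.436, 0.001, 0.0]
wrist_force: [-0.1, 0.3, 0.3]
grip_width: 0.0641
t 26.85 pos [0.5562 0.021  0.0612] yaw 0.901 tilt [0.002 0.001] tool delta mm [-0.9 -1.2  1.2] n 0.0 drotz 0.001 grip 0.0641 F [-0.1  0.3  0.3]
  drot tool [ 0.001 -0.002  0.001]
time_s: 27.45
tool_pos: [0.5546, 0.021, 0.172]
tcp_rot: [0.9, 0.436, -0.0, -0.001]
wrist_force: [0.4, -0.3, -2.8]
grip_width: 0.0641
t 27.45 pos [0.5546 0.021  0.172 ] yaw 0.901 tilt [-0.001  0.001] tool delta mm [-380.8  148.9   11.9] n 8.2 drotz 0.701 grip 0.0641 F [ 0.4 -0.3 -2.8]
  drot tool [-0.001  0.001  0.701]
```

View pics/b12.png

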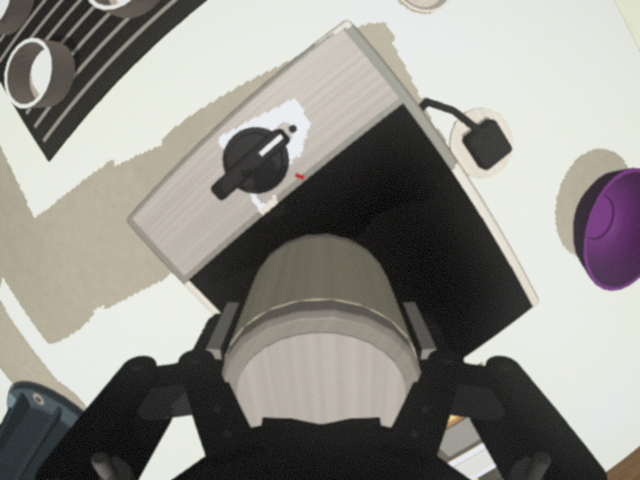

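```bash
python3 -m pendant '{"gripper":[0.7,0.7,0.7,0.7,0.7,0.7,0.7],"travel":[[0,0,0],[0,0,0],[0,0,0],[0,0,0],[0,0,0],[0,0,0],[0,0,0]],"delta_rot":[[0,0,0.12],[0,0,0.15],[0,0,0.15],[0,0,0.15],[0,0,0.12],[0,0,0],[0,0,0]]}'
 python3 - <<'E'
from h import *
go(.435,-.37,.16,.2)
E
```

```text
time_s: 28.2
tool_pos: [0.5477, 0.0219, 0.1616]
tcp_rot: [0.995, 0.1, -0.008, -0.002]
wrist_force: [-0.2, -0.5, -2.4]
grip_width: 0.0641
t 28.2 pos [0.5477 0.0219 0.1616] yaw 0.201 tilt [-0.017  0.003] tool delta mm [-188.6  361.6    2.2] n 8.2 drotz 0.001 grip 0.0641 F [-0.2 -0.5 -2.4]
  drot tool [-0.007  0.016  0.001]
```

```bash
python3 -m pendant '{"gripper":[0.7,0.7,0.7,0.7,0.7,0.7,0.7,0.7,0.7,0.7,0.7,0.7,0.7],"travel":[[-0.01,0.02,-0.003],[-0.02,0.038,-0.002],[-0.02,0.038,-0.002],[-0.02,0.038,-0.002],[-0.02,0.038,-0.002],[-0.02,0.038,-0.002],[-0.02,0.038,-0.002],[-0.02,0.038,-0.002],[-0.018,0.034,0],[-0.012,0.022,0],[-0.006,0.012,0],[0,0.002,0],[0,0,0]],"delta_rot":[[-0.007,0.016,0],[0,0,0],[0,0,0],[0,0,0],[0,0,0],[0,0,0],[0,0,0],[0,0,0],[0,0,0],[0,0,0],[0,0,0],[0,0,0],[0,0,0]]}'
 python3 - <<'E'
from h import *
go(.435,-.37,.0255,.2)
E
```

```text
time_s: 29.5
tool_pos: [0.4356, -0.3772, 0.172]
tcp_rot: [0.993, 0.12, -0.002, -0.003]
wrist_force: [0.1, 0.2, -3.2]
grip_width: 0.0638
t 29.5 pos [ 0.4356 -0.3772  0.172 ] yaw 0.241 tilt [-0.006  0.005] tool delta mm [  1.8  -6.3 146.5] n 2.9 drotz 0.041 grip 0.0638 F [ 0.1  0.2 -3.2]
  drot tool [-0.006  0.004  0.041]
```

```bash
python3 -m pendant '{"gripper":[0.7,0.7,0.7,0.7,0.7,0.7,0.7,0.7,0.7],"travel":[[0.001,-0.004,0.01],[0,0,0.022],[0,0,0.025],[0,0,0.025],[0,0,0.015],[0,0,0.008],[0,0,0.003],[0,0,0],[0,0,0]],"delta_rot":[[-0.006,0.004,0.041],[0,0,0],[0,0,0],[0,0,0],[0,0,0],[0,0,0],[0,0,0],[0,0,0],[0,0,0]]}'
 python3 - <<'E'
from h import *
go(.435,-.37,.0255,.2)
E
```

```text
time_s: 30.4
tool_pos: [0.442, -0.3609, 0.0622]
tcp_rot: [0.994, 0.108, 0.001, -0.001]
wrist_force: [0.8, 0.5, -2.9]
grip_width: 0.0643
t 30.4 pos [ 0.442  -0.3609  0.0622] yaw 0.217 tilt [0.002 0.002] tool delta mm [-8.8  7.4 36.6] n 0.8 drotz 0.017 grip 0.0643 F [ 0.8  0.5 -2.9]
  drot tool [-0.001 -0.002  0.017]
```

```bash
python3 -m pendant '{"gripper":[0.7,0.7,0.7,0.7,0.7,0.7,0.7,0.7],"travel":[[-0.008,0.007,0],[0,0,0.006],[0,0,0.009],[0,0,0.008],[0,0,0.004],[0,0,0.001],[0,0,0],[0,0,0]],"delta_rot":[[0,-0.002,0.017],[0,0,0],[0,0,0],[0,0,0],[0,0,0],[0,0,0],[0,0,0],[0,0,0]]}'
 python3 - <<'E'
from h import *
go(.435,-.37,.0255,.2)
E
```

```text
time_s: 31.2
tool_pos: [0.4358, -0.3719, 0.0336]
tcp_rot: [0.995, 0.099, 0.001, 0.001]
wrist_force: [0.9, 0.4, -2.2]
grip_width: 0.0644
t 31.2 pos [ 0.4358 -0.3719  0.0336] yaw 0.198 tilt [ 0.002 -0.001] tool delta mm [-0.4 -2.   8.1] n 0.2 drotz -0.002 grip 0.0644 F [ 0.9  0.4 -2.2]
  drot tool [ 0.002 -0.002 -0.002]
```

```bash
python3 -m pendant '{"gripper":[0.7,0.7,0.7,0.7,0.7],"travel":[[0,0,0.003],[0,0,0.003],[0,0,0.002],[0,0,0.001],[0,0,0]],"delta_rot":[[0.002,-0.002,0],[0,0,0],[0,0,0],[0,0,0],[0,0,0]]}'
python3 -m pendant '{"gripper":[0.7,0.7,0.7],"travel":[[0,0,0.002],[0,0,0.001],[0,0,0.001]],"delta_rot":[[0,0,0],[0,0,0],[0,0,0]]}'
```

```text
time_s: 31.7
tool_pos: [0.4364, -0.3724, 0.0253]
tcp_rot: [0.995, 0.099, 0.0, 0.0]
wrist_force: [-0.1, -0.3, -2.8]
grip_width: 0.0641
time_s: 32.0
tool_pos: [0.4365, -0.3726, 0.0252]
tcp_rot: [0.995, 0.099, -0.0, 0.0]
wrist_force: [-3.6, 2.3, 6.7]
grip_width: 0.0645
```

Seated (+6.7 N). Release, rise, and look.

```bash
python3 -m pendant '{"gripper":[0.2,0,0,0,0,0,0,0,0,0],"travel":[[0,0,0],[0,0,0],[0,0,0],[0,0,0],[0,0,-0.01],[0,0,-0.03],[0,0,-0.045],[0,0,-0.045],[0,0,-0.04],[0,0,0]],"delta_rot":[[0,0,0],[0,0,0],[0,0,0],[0,0,0],[0,0,0],[0,0,0],[0,0,0],[0,0,0],[0,0,0],[0,0,0]]}' 40; python3 - <<'E'
from h import *
go(.44,.3015,.19,.2)
d=manip.camera('wrist'); cv2.imwrite('pics/b13.png',d['image'][:,:,::-1])
d=manip.camera('side'); cv2.imwrite('pics/b14.png',d['image'][:,:,::-1])
E
```

```text
time_s: 33.0
tool_pos: [0.4367, -0.3726, 0.2042]
tcp_rot: [0.995, 0.099, 0.0, 0.001]
wrist_force: [0.1, -1.5, 0.7]
grip_width: 0.0855
t 33.0 pos [ 0.4367 -0.3726  0.2042] yaw 0.199 tilt [ 0.    -0.002] tool delta mm [ 136.4 -660.2   13.1] n 13.5 drotz -0.001 grip 0.0855 F [ 0.1 -1.5  0.7]
  drot tool [ 0.002 -0.    -0.001]
```

View pics/b13.png

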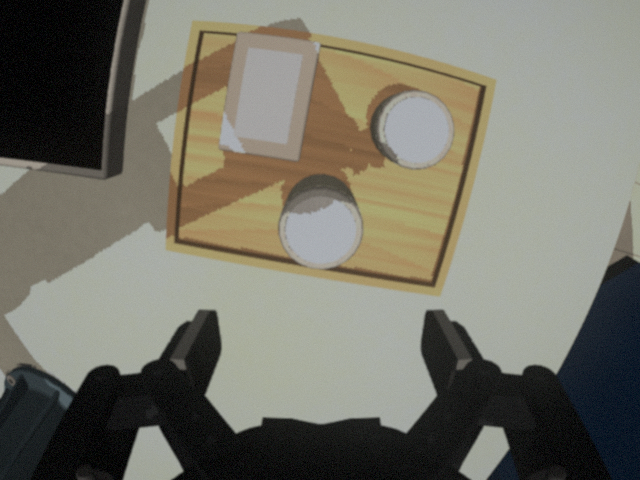

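```bash
python3 -m pendant '{"gripper":[0,0,0,0,0,0,0,0,0,0,0,0,0,0,0,0,0,0,0,0],"travel":[[0.005,-0.025,0],[0.0085,-0.0413,0.001],[0.0085,-0.0413,0.001],[0.0085,-0.0413,0.001],[0.0085,-0.0413,0.001],[0.0085,-0.0413,0.001],[0.0085,-0.0413,0.001],[0.0085,-0.0413,0.001],[0.0085,-0.0413,0.001],[0.0085,-0.0413,0.001],[0.0085,-0.0413,0.001],[0.0085,-0.0413,0.001],[0.0085,-0.0413,0.001],[0.0085,-0.0413,0.001],[0.0085,-0.0413,0],[0.007,-0.035,0],[0.004,-0.02,0],[0.002,-0.008,0],[0,0,0],[0,0,0]],"delta_rot":[[0,0,0],[0,0,0],[0,0,0],[0,0,0],[0,0,0],[0,0,0],[0,0,0],[0,0,0],[0,0,0],[0,0,0],[0,0,0],[0,0,0],[0,0,0],[0,0,0],[0,0,0],[0,0,0],[0,0,0],[0,0,0],[0,0,0],[0,0,0]]}' 40; python3 - <<'E'
from h import *
go(.44,.3015,.012,.0)
look(['ramekin'])
d=manip.camera('wrist'); im=d['image'][:,:,::-1].copy()
for p in ((.5515,.405),(.44,.3015),(.448,.412),(.561,.293)):
    for u,v in wproj(circ(*p,.044,.033),d): cv2.circle(im,(int(u),int(v)),1,(0,0,255),-1)
cv2.imwrite('pics/c1.png',im)
E
```

```text
time_s: 35.1
tool_pos: [0.4161, 0.337, 0.1622]
tcp_rot: [0.995, 0.096, -0.028, -0.008]
wrist_force: [-0.5, -0.2, -0.5]
grip_width: 0.085
t 35.1 pos [0.4161 0.337  0.1622] yaw 0.194 tilt [-0.057  0.01 ] tool delta mm [ 24.7  42.6 148.3] n 3.1 drotz 0.194 grip 0.085 F [-0.5 -0.2 -0.5]
  drot tool [-0.016  0.056  0.193]
ramekin top 0.74 [array([0.5598, 0.2954]), np.float64(0.8772)]
ramekin top 0.67 [array([0.4724, 0.3739]), np.float64(0.2148)]
ramekin top 0.64 [array([0.5508, 0.405 ]), np.float64(0.9152)]
ramekin top 0.59 [array([0.4397, 0.301 ]), np.float64(0.7386)]
ramekin side 0.96 [array([0.5513, 0.4047]), np.float64(0.8097)]
ramekin side 0.87 [array([0.5618, 0.2935]), np.float64(0.8952)]
ramekin side 0.73 [array([0.439 , 0.3061]), np.float64(0.8047)]
```

View pics/c1.png

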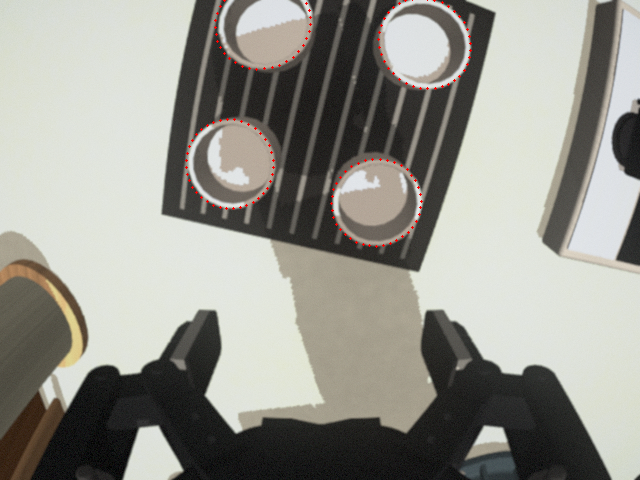

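```bash
python3 -m pendant '{"gripper":[0,0,0,0,0,0],"travel":[[0.015,0.025,0],[0.012,0.012,0],[0,0,0.01],[0,0,0.01],[0,0,0],[0,0,0]],"delta_rot":[[-0.016,0.056,0.1],[0,0,0.093],[0,0,0],[0,0,0],[0,0,0],[0,0,0]]}' 40; python3 - <<'E'
from h import *
go(.44,.3015,.012,.0)
E
```

```text
time_s: 35.95
tool_pos: [0.4503, 0.3024, 0.141]
tcp_rot: [1.0, -0.003, 0.003, -0.002]
wrist_force: [0.5, 0.3, 0.6]
grip_width: 0.0857
t 35.95 pos [0.4503 0.3024 0.141 ] yaw -0.005 tilt [0.005 0.004] tool delta mm [-11.    1.5 128.9] n 2.6 drotz -0.005 grip 0.0857 F [0.5 0.3 0.6]
  drot tool [-0.004 -0.005 -0.005]
```

```bash
python3 -m pendant '{"gripper":[0,0,0,0,0,0,0],"travel":[[-0.009,0.0015,0.01],[-0.002,0,0.02],[0,0,0.025],[0,0,0.015],[0,0,0.008],[0,0,0],[0,0,0]],"delta_rot":[[-0.004,-0.005,-0.005],[0,0,0],[0,0,0],[0,0,0],[0,0,0],[0,0,0],[0,0,0]]}' 40; python3 - <<'E'
from h import *
go(.44,.3015,.01,.0)
d=manip.camera('wrist'); im=d['image'][:,:,::-1].copy()
for p in ((.44,.3015),):
    for u,v in wproj(circ(*p,.044,.033),d): cv2.circle(im,(int(u),int(v)),1,(0,0,255),-1)
cv2.imwrite('pics/c2.png',im)
E
```

```text
time_s: 36.65
tool_pos: [0.434, 0.3029, 0.0585]
tcp_rot: [1.0, 0.004, -0.001, 0.0]
wrist_force: [-0.3, -0.2, 0.4]
grip_width: 0.0851
t 36.65 pos [0.434  0.3029 0.0585] yaw 0.009 tilt [-0.003 -0.001] tool delta mm [ 6.1  1.4 48.5] n 1.0 drotz 0.009 grip 0.0851 F [-0.3 -0.2  0.4]
  drot tool [0.001 0.003 0.009]
```

View pics/c2.png

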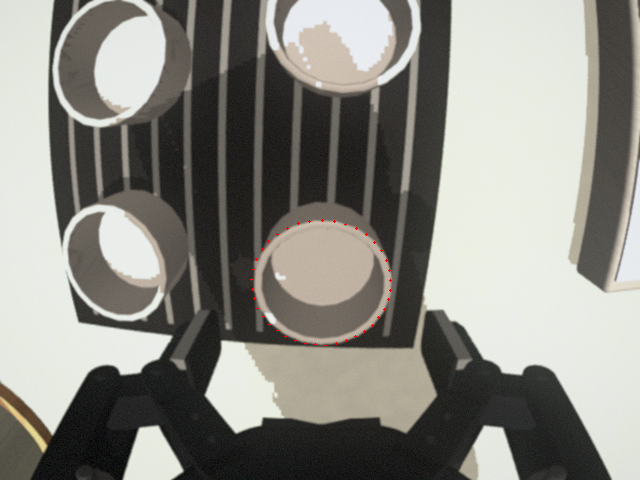

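```bash
python3 -m pendant '{"gripper":[0,0,0,0,0,0,0],"travel":[[0.006,0.001,0],[0,0,0.008],[0,0,0.013],[0,0,0.01],[0,0,0.005],[0,0,0.002],[0,0,0]],"delta_rot":[[0.001,0.003,0.009],[0,0,0],[0,0,0],[0,0,0],[0,0,0],[0,0,0],[0,0,0]]}' 40; python3 - <<'E'
from h import *
go(.44,.3015,.01,.0)
E
```

```text
time_s: 37.4
tool_pos: [0.4421, 0.3022, 0.0189]
tcp_rot: [1.0, -0.001, 0.002, -0.001]
wrist_force: [-0.5, -0.1, 0.4]
grip_width: 0.0855
t 37.4 pos [0.4421 0.3022 0.0189] yaw -0.001 tilt [0.004 0.002] tool delta mm [-2.1  0.8  8.9] n 0.2 drotz -0.001 grip 0.0855 F [-0.5 -0.1  0.4]
  drot tool [-0.002 -0.004 -0.001]
```

```bash
python3 -m pendant '{"gripper":[0,0,0,0.1,0.2,0.3,0.4,0.5,0.6,0.6,0.6],"travel":[[-0.002,0.001,0.004],[0,0,0.003],[0,0,0.001],[0,0,0],[0,0,0],[0,0,0],[0,0,0],[0,0,0],[0,0,0],[0,0,0],[0,0,0]],"delta_rot":[[-0.002,-0.004,0],[0,0,0],[0,0,0],[0,0,0],[0,0,0],[0,0,0],[0,0,0],[0,0,0],[0,0,0],[0,0,0],[0,0,0]]}' 35; python3 - <<'E'
from h import *
go(.44,.3015,.01,.0)
d=manip.camera('wrist'); cv2.imwrite('pics/c3.png',d['image'][:,:,::-1])
E
```

```text
time_s: 38.5
tool_pos: [0.4405, 0.3016, 0.0113]
tcp_rot: [1.0, -0.001, 0.0, -0.0]
wrist_force: [-0.4, -0.4, 0.5]
grip_width: 0.0657
t 38.5 pos [0.4405 0.3016 0.0113] yaw -0.001 tilt [0.001 0.   ] tool delta mm [-0.5  0.1  1.3] n 0.0 drotz -0.001 grip 0.0657 F [-0.4 -0.4  0.5]
  drot tool [-0.    -0.001 -0.001]
```

View pics/c3.png

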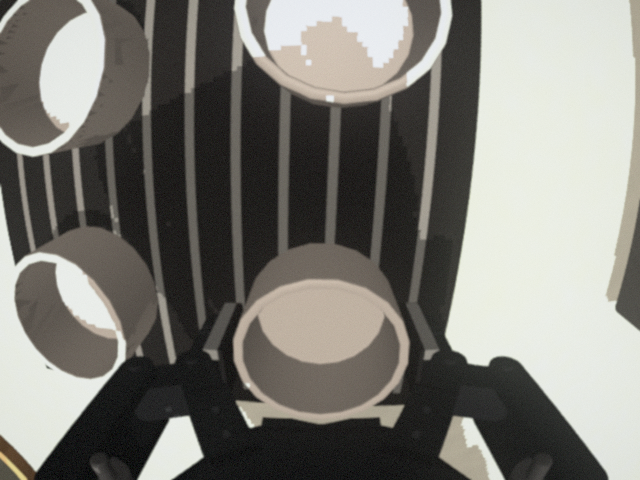

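```bash
python3 -m pendant '{"gripper":[0.6,0.6,0.6,0.6,0.6,0.6,0.6],"travel":[[0,0,-0.005],[0,0,-0.015],[0,0,-0.03],[0,0,-0.04],[0,0,-0.03],[0,0,-0.01],[0,0,0]],"delta_rot":[[0,0,0],[0,0,0],[0,0,0],[0,0,0],[0,0,0],[0,0,0],[0,0,0]]}'; python3 - <<'E'
from h import *
go(.6025,-.105,.14,.0)
E
```

```text
time_s: 39.25
tool_pos: [0.4398, 0.3013, 0.1496]
tcp_rot: [1.0, -0.001, 0.0, -0.0]
wrist_force: [0.0, 0.2, -1.8]
grip_width: 0.0664
t 39.25 pos [0.4398 0.3013 0.1496] yaw -0.001 tilt [0.001 0.   ] tool delta mm [163.1 406.1   9.7] n 8.8 drotz -0.001 grip 0.0664 F [ 0.   0.2 -1.8]
  drot tool [-0.    -0.001 -0.001]
```

```bash
python3 -m pendant '{"gripper":[0.6,0.6,0.6,0.6,0.6,0.6,0.6,0.6,0.6,0.6,0.6,0.6,0.6,0.6],"travel":[[0.008,0.02,0],[0.015,0.037,0],[0.015,0.037,0],[0.015,0.037,0],[0.015,0.037,0],[0.015,0.037,0],[0.015,0.037,0],[0.015,0.037,0],[0.015,0.037,0],[0.014,0.035,0],[0.01,0.025,0],[0.006,0.015,0],[0.002,0.004,0],[0,0,0]],"delta_rot":[[0,0,0],[0,0,0],[0,0,0],[0,0,0],[0,0,0],[0,0,0],[0,0,0],[0,0,0],[0,0,0],[0,0,0],[0,0,0],[0,0,0],[0,0,0],[0,0,0]]}'; python3 - <<'E'
from h import *
go(.6025,-.105,.0523,.0)
E
```

```text
time_s: 40.65
tool_pos: [0.5927, -0.1068, 0.1256]
tcp_rot: [1.0, 0.001, -0.014, -0.003]
wrist_force: [-0.1, -0.1, -2.0]
grip_width: 0.0662
t 40.65 pos [ 0.5927 -0.1068  0.1256] yaw 0.002 tilt [-0.029  0.007] tool delta mm [11.9 -1.3 73. ] n 1.5 drotz 0.002 grip 0.0662 F [-0.1 -0.1 -2. ]
  drot tool [-0.007  0.029  0.001]
```

```bash
python3 -m pendant '{"gripper":[0.6,0.6,0.6,0.6,0.6,0.6,0.6],"travel":[[0.009,-0.001,0.005],[0.002,0,0.015],[0,0,0.015],[0,0,0.006],[0,0,0.003],[0,0,0],[0,0,0]],"delta_rot":[[-0.007,0.029,0],[0,0,0],[0,0,0],[0,0,0],[0,0,0],[0,0,0],[0,0,0]]}'; python3 - <<'E'
from h import *
go(.6025,-.105,.0523,.0)
E
```

```text
time_s: 41.35
tool_pos: [0.6003, -0.0989, 0.0756]
tcp_rot: [1.0, 0.004, -0.003, -0.002]
wrist_force: [0.4, -0.1, -1.9]
grip_width: 0.0657
t 41.35 pos [ 0.6003 -0.0989  0.0756] yaw 0.007 tilt [-0.007  0.003] tool delta mm [ 2.3  6.2 23.2] n 0.5 drotz 0.007 grip 0.0657 F [ 0.4 -0.1 -1.9]
  drot tool [-0.003  0.007  0.007]
```

```bash
python3 -m pendant '{"gripper":[0.6,0.6,0.6,0.6,0.6,0.6,0.6],"travel":[[0.002,0.006,0],[0,0,0.005],[0,0,0.005],[0,0,0.003],[0,0,0.002],[0,0,0.001],[0,0,0]],"delta_rot":[[-0.003,0.007,0.007],[0,0,0],[0,0,0],[0,0,0],[0,0,0],[0,0,0],[0,0,0]]}'; python3 - <<'E'
from h import *
go(.6025,-.105,.0523,.0)
d=manip.camera('wrist'); cv2.imwrite('pics/c4.png',d['image'][:,:,::-1])
E
```

```text
time_s: 42.05
tool_pos: [0.6035, -0.1064, 0.0596]
tcp_rot: [1.0, -0.001, 0.002, 0.0]
wrist_force: [0.5, 0.3, -0.7]
grip_width: 0.066
t 42.05 pos [ 0.6035 -0.1064  0.0596] yaw -0.001 tilt [ 0.003 -0.001] tool delta mm [-1.1 -1.4  7.3] n 0.2 drotz -0.001 grip 0.066 F [ 0.5  0.3 -0.7]
  drot tool [ 0.001 -0.003 -0.001]
```

View pics/c4.png

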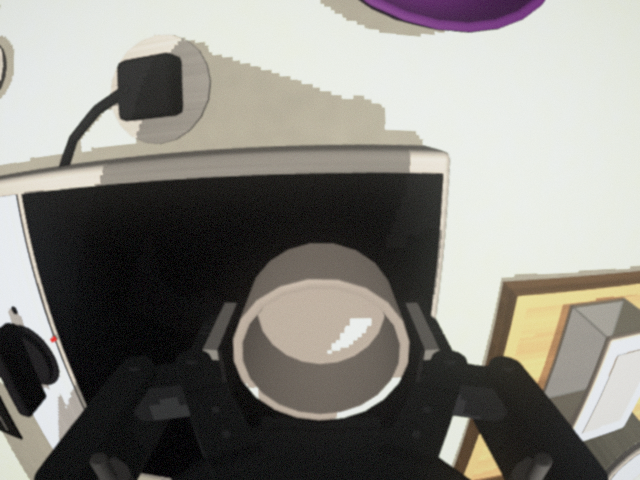

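```bash
python3 -m pendant '{"gripper":[0.6,0.6,0.6,0.6,0.6],"travel":[[-0.001,-0.001,0.002],[0,0,0.003],[0,0,0.002],[0,0,0.001],[0,0,0]],"delta_rot":[[0.001,-0.003,0],[0,0,0],[0,0,0],[0,0,0],[0,0,0]]}'
python3 -m pendant '{"gripper":[0.6,0.6],"travel":[[0,0,0.001],[0,0,0]],"delta_rot":[[0,0,0],[0,0,0]]}'
```

```text
time_s: 42.6
tool_pos: [0.6031, -0.1053, 0.0524]
tcp_rot: [1.0, -0.0, 0.001, 0.0]
wrist_force: [0.1, -0.3, -0.9]
grip_width: 0.0664
time_s: 42.8
tool_pos: [0.6034, -0.1054, 0.0525]
tcp_rot: [1.0, -0.0, 0.001, 0.0]
wrist_force: [0.1, 0.0, -0.8]
grip_width: 0.0658
```

```bash
python3 -m pendant '{"gripper":[0.6,0.3,0.1,0,0,0,0,0,0,0,0,0],"travel":[[0,0,0.001],[0,0,0],[0,0,0],[0,0,0],[0,0,0],[0,0,-0.01],[0,0,-0.03],[0,0,-0.04],[0,0,-0.04],[0,0,-0.02],[0,0,0],[0,0,0]],"delta_rot":[[0,0,0],[0,0,0],[0,0,0],[0,0,0],[0,0,0],[0,0,0],[0,0,0],[0,0,0],[0,0,0],[0,0,0],[0,0,0],[0,0,0]]}'; python3 - <<'E'
from h import *
go(.4485,.412,.19,.0)
d=manip.camera('wrist'); im=d['image'][:,:,::-1].copy()
for p in ((.603,-.1054),):
    for u,v in wproj(circ(*p,.085,.033),d): cv2.circle(im,(int(u),int(v)),1,(0,0,255),-1)
cv2.imwrite('pics/c5.png',im)
E
```

```text
time_s: 44.0
tool_pos: [0.6028, -0.1053, 0.1989]
tcp_rot: [1.0, -0.0, 0.001, 0.0]
wrist_force: [0.2, 0.5, -0.9]
grip_width: 0.0856
t 44.0 pos [ 0.6028 -0.1053  0.1989] yaw -0.001 tilt [ 0.002 -0.001] tool delta mm [-154.7 -517.2    8.3] n 10.8 drotz -0.001 grip 0.0856 F [ 0.2  0.5 -0.9]
  drot tool [ 0.001 -0.002 -0.001]
```

View pics/c5.png

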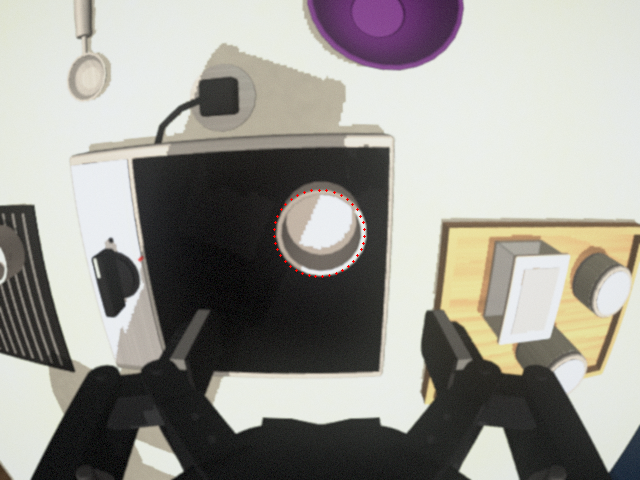

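```bash
python3 -m pendant '{"gripper":[0,0,0,0,0,0,0,0,0,0,0,0,0,0,0],"travel":[[-0.006,-0.02,0],[-0.0125,-0.0415,-0.002],[-0.0125,-0.0415,-0.002],[-0.0125,-0.0415,-0.002],[-0.0125,-0.0415,-0.002],[-0.0125,-0.0415,-0.001],[-0.0125,-0.0415,-0.001],[-0.0125,-0.0415,-0.001],[-0.0125,-0.0415,0],[-0.0125,-0.0415,0],[-0.012,-0.04,0],[-0.009,-0.03,0],[-0.006,-0.02,0],[-0.002,-0.006,0],[0,0,0]],"delta_rot":[[0,0,0],[0,0,0],[0,0,0],[0,0,0],[0,0,0],[0,0,0],[0,0,0],[0,0,0],[0,0,0],[0,0,0],[0,0,0],[0,0,0],[0,0,0],[0,0,0],[0,0,0]]}'; python3 - <<'E'
from h import *
go(.4485,.412,.012,.0)
look(['ramekin'],['side'])
d=manip.camera('wrist'); im=d['image'][:,:,::-1].copy()
for p in ((.5515,.405),(.4485,.412),(.561,.293)):
    for u,v in wproj(circ(*p,.044,.033),d): cv2.circle(im,(int(u),int(v)),1,(0,0,255),-1)
cv2.imwrite('pics/c6.png',im)
E
```

```text
time_s: 45.55
tool_pos: [0.425, 0.4087, 0.1847]
tcp_rot: [1.0, 0.001, -0.022, 0.003]
wrist_force: [-0.1, 0.1, -0.7]
grip_width: 0.0853
t 45.55 pos [0.425  0.4087 0.1847] yaw 0.001 tilt [-0.044 -0.006] tool delta mm [ 31.1  -4.2 171.5] n 3.5 drotz 0.001 grip 0.0853 F [-0.1  0.1 -0.7]
  drot tool [0.006 0.044 0.001]
ramekin side 0.89 [array([0.4827, 0.4109]), np.float64(0.841)]
ramekin side 0.85 [array([ 0.6114, -0.0762]), np.float64(0.9098)]
ramekin side 0.63 [array([0.5611, 0.2929]), np.float64(0.87)]
ramekin side 0.58 [array([0.5519, 0.4048]), np.float64(0.8842)]
```

View pics/c6.png

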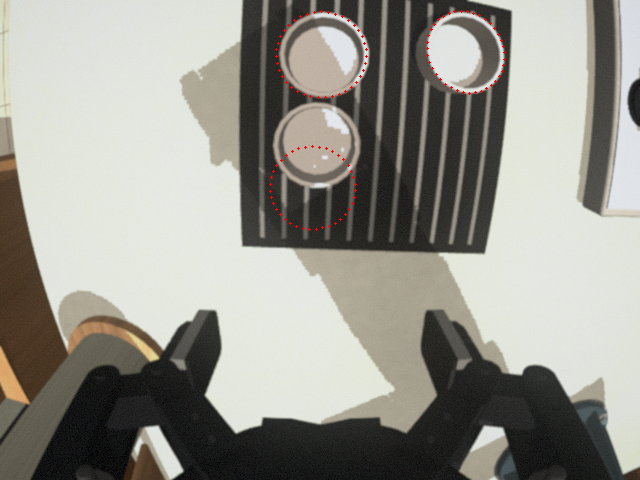

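```bash
python3 -m pendant '{"gripper":[0,0,0,0,0,0,0],"travel":[[0.025,-0.002,0],[0.025,0,0.005],[0.005,0,0.015],[0,0,0.015],[0,0,0.01],[0,0,0],[0,0,0]],"delta_rot":[[0.006,0.044,0],[0,0,0],[0,0,0],[0,0,0],[0,0,0],[0,0,0],[0,0,0]]}'; python3 - <<'E'
from h import *
go(.4827,.411,.012,.0)
d=manip.camera('wrist'); im=d['image'][:,:,::-1].copy()
for p in ((.5515,.405),(.4827,.411)):
    for u,v in wproj(circ(*p,.044,.033),d): cv2.circle(im,(int(u),int(v)),1,(0,0,255),-1)
cv2.imwrite('pics/c7.png',im)
E
```

```text
time_s: 46.4
tool_pos: [0.4832, 0.4028, 0.1349]
tcp_rot: [1.0, -0.005, -0.0, 0.001]
wrist_force: [-0.0, 0.2, 0.6]
grip_width: 0.0855
t 46.4 pos [0.4832 0.4028 0.1349] yaw -0.01 tilt [-0.001 -0.002] tool delta mm [ -0.5  -8.4 122.9] n 2.5 drotz -0.01 grip 0.0855 F [-0.   0.2  0.6]
  drot tool [ 0.002  0.001 -0.01 ]
```

View pics/c7.png

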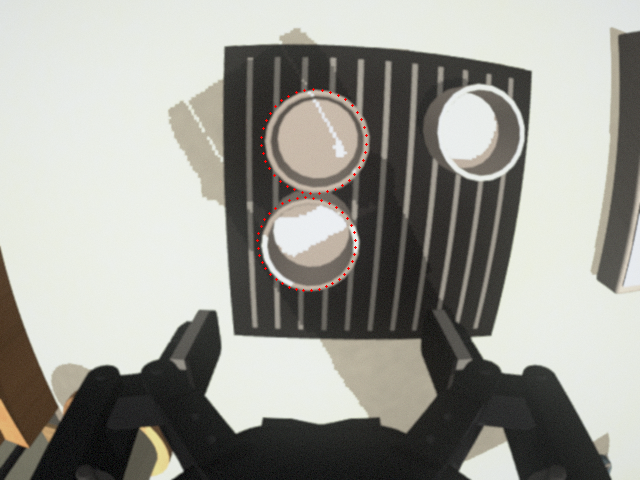

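```bash
python3 -m pendant '{"gripper":[0,0,0,0,0,0,0],"travel":[[0,-0.008,0.01],[0,0,0.018],[0,0,0.02],[0,0,0.015],[0,0,0.006],[0,0,0],[0,0,0]],"delta_rot":[[0.002,0.001,-0.01],[0,0,0],[0,0,0],[0,0,0],[0,0,0],[0,0,0],[0,0,0]]}'; python3 - <<'E'
from h import *
go(.4827,.411,.011,.0)
E
```

```text
time_s: 47.15
tool_pos: [0.4834, 0.4158, 0.0652]
tcp_rot: [1.0, 0.003, 0.003, -0.002]
wrist_force: [0.4, -0.0, 0.0]
grip_width: 0.085
t 47.15 pos [0.4834 0.4158 0.0652] yaw 0.006 tilt [0.005 0.005] tool delta mm [-1.   5.  54.1] n 1.1 drotz 0.006 grip 0.085 F [ 0.4 -0.   0. ]
  drot tool [-0.005 -0.005  0.006]
```

```bash
python3 -m pendant '{"gripper":[0,0,0,0,0,0,0],"travel":[[-0.001,0.005,0],[0,0,0.01],[0,0,0.014],[0,0,0.01],[0,0,0.005],[0,0,0.001],[0,0,0]],"delta_rot":[[-0.005,-0.005,0.006],[0,0,0],[0,0,0],[0,0,0],[0,0,0],[0,0,0],[0,0,0]]}'; python3 - <<'E'
from h import *
go(.4827,.411,.011,.0)
E
```

```text
time_s: 47.85
tool_pos: [0.4836, 0.4107, 0.0232]
tcp_rot: [1.0, -0.001, 0.001, -0.0]
wrist_force: [0.2, 0.6, -0.3]
grip_width: 0.0854
t 47.85 pos [0.4836 0.4107 0.0232] yaw -0.001 tilt [0.002 0.   ] tool delta mm [-0.9 -0.3 12.2] n 0.2 drotz -0.001 grip 0.0854 F [ 0.2  0.6 -0.3]
  drot tool [-0.    -0.002 -0.001]
```

```bash
python3 -m pendant '{"gripper":[0,0,0,0,0.1,0.2,0.3,0.4,0.5,0.6,0.6,0.6],"travel":[[-0.001,0,0.005],[0,0,0.004],[0,0,0.002],[0,0,0],[0,0,0],[0,0,0],[0,0,0],[0,0,0],[0,0,0],[0,0,0],[0,0,0],[0,0,0]],"delta_rot":[[0,-0.002,0],[0,0,0],[0,0,0],[0,0,0],[0,0,0],[0,0,0],[0,0,0],[0,0,0],[0,0,0],[0,0,0],[0,0,0],[0,0,0]]}' 35; python3 - <<'E'
from h import *
go(.4827,.411,.011,.0)
E
python3 -m pendant '{"gripper":[0.6,0.6,0.6,0.6,0.6,0.6,0.6],"travel":[[0,0,-0.005],[0,0,-0.015],[0,0,-0.03],[0,0,-0.04],[0,0,-0.035],[0,0,-0.015],[0,0,0]],"delta_rot":[[0,0,0],[0,0,0],[0,0,0],[0,0,0],[0,0,0],[0,0,0],[0,0,0]]}'; python3 - <<'E'
from h import *
go(.4985,-.106,.16,.0)
d=manip.camera('wrist'); cv2.imwrite('pics/c8.png',d['image'][:,:,::-1])
E
```

```text
time_s: 49.05
tool_pos: [0.4833, 0.4112, 0.0125]
tcp_rot: [1.0, -0.0, 0.001, -0.001]
wrist_force: [0.2, -1.1, -0.8]
grip_width: 0.064
t 49.05 pos [0.4833 0.4112 0.0125] yaw -0.001 tilt [0.002 0.001] tool delta mm [-0.6  0.2  1.5] n 0.0 drotz -0.001 grip 0.064 F [ 0.2 -1.1 -0.8]
  drot tool [-0.001 -0.002 -0.001]
time_s: 49.75
tool_pos: [0.482, 0.4106, 0.1617]
tcp_rot: [1.0, -0.0, 0.0, -0.0]
wrist_force: [0.3, 0.1, -1.5]
grip_width: 0.0637
t 49.75 pos [0.482  0.4106 0.1617] yaw -0.001 tilt [0.    0.001] tool delta mm [ 16.9 516.5   1.3] n 10.3 drotz -0.001 grip 0.0637 F [ 0.3  0.1 -1.5]
  drot tool [-0.001 -0.    -0.001]
```

View pics/c8.png

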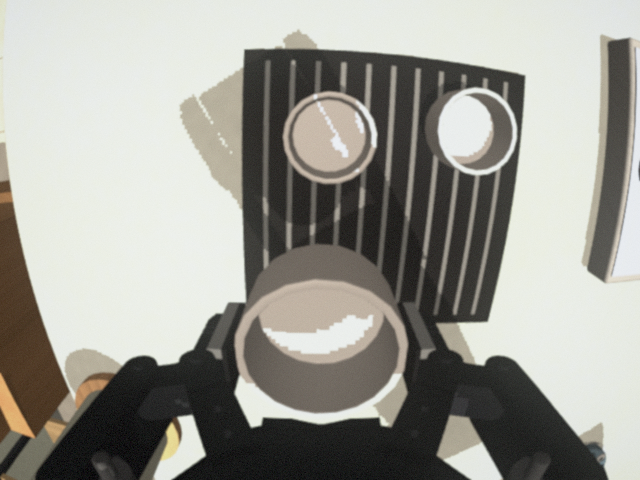

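```bash
python3 -m pendant '{"gripper":[0.6,0.6,0.6,0.6,0.6,0.6,0.6,0.6,0.6,0.6,0.6,0.6,0.6,0.6,0.6,0.6],"travel":[[0.001,0.02,-0.002],[0.002,0.04,-0.002],[0.002,0.04,-0.002],[0.002,0.04,-0.002],[0.002,0.04,-0.002],[0.002,0.04,-0.002],[0.002,0.04,-0.002],[0.002,0.04,-0.002],[0.002,0.04,-0.002],[0.002,0.04,0],[0.002,0.038,0],[0.001,0.035,0],[0.001,0.025,0],[0,0.015,0],[0,0.005,0],[0,0,0]],"delta_rot":[[0,0,0],[0,0,0],[0,0,0],[0,0,0],[0,0,0],[0,0,0],[0,0,0],[0,0,0],[0,0,0],[0,0,0],[0,0,0],[0,0,0],[0,0,0],[0,0,0],[0,0,0],[0,0,0]]}'; python3 - <<'E'
from h import *
go(.4985,-.105,.0535,.0)
E
```

```text
time_s: 51.4
tool_pos: [0.4912, -0.1055, 0.1599]
tcp_rot: [1.0, 0.0, -0.015, -0.002]
wrist_force: [-0.1, -0.2, -1.7]
grip_width: 0.0638
t 51.4 pos [ 0.4912 -0.1055  0.1599] yaw 0.001 tilt [-0.03   0.003] tool delta mm [ 1.060e+01 -1.000e-01  1.061e+02] n 2.1 drotz 0.001 grip 0.0638 F [-0.1 -0.2 -1.7]
  drot tool [-0.003  0.03   0.001]
```

```bash
python3 -m pendant '{"gripper":[0.6,0.6,0.6,0.6,0.6,0.6,0.6,0.6],"travel":[[0.008,0,0.005],[0.002,0,0.018],[0,0,0.022],[0,0,0.018],[0,0,0.01],[0,0,0.003],[0,0,0],[0,0,0]],"delta_rot":[[-0.003,0.03,0],[0,0,0],[0,0,0],[0,0,0],[0,0,0],[0,0,0],[0,0,0],[0,0,0]]}'; python3 - <<'E'
from h import *
go(.4985,-.105,.0535,.0)
E
```

```text
time_s: 52.2
tool_pos: [0.5002, -0.0976, 0.0797]
tcp_rot: [1.0, 0.004, -0.001, -0.002]
wrist_force: [0.5, 0.2, -1.7]
grip_width: 0.0641
t 52.2 pos [ 0.5002 -0.0976  0.0797] yaw 0.007 tilt [-0.002  0.004] tool delta mm [-1.7  7.5 26.2] n 0.5 drotz 0.007 grip 0.0641 F [ 0.5  0.2 -1.7]
  drot tool [-0.004  0.002  0.007]
```

```bash
python3 -m pendant '{"gripper":[0.6,0.6,0.6,0.6,0.6,0.6,0.6],"travel":[[-0.0015,0.007,0],[0,0,0.006],[0,0,0.006],[0,0,0.004],[0,0,0.002],[0,0,0.001],[0,0,0]],"delta_rot":[[-0.004,0.002,0.007],[0,0,0],[0,0,0],[0,0,0],[0,0,0],[0,0,0],[0,0,0]]}'; python3 - <<'E'
from h import *
go(.4985,-.105,.0535,.0)
E
```

```text
time_s: 52.9
tool_pos: [0.5002, -0.1062, 0.0612]
tcp_rot: [1.0, -0.001, 0.002, 0.001]
wrist_force: [-0.6, -0.1, -2.1]
grip_width: 0.0636
t 52.9 pos [ 0.5002 -0.1062  0.0612] yaw -0.001 tilt [ 0.004 -0.002] tool delta mm [-1.8 -1.3  7.7] n 0.2 drotz -0.001 grip 0.0636 F [-0.6 -0.1 -2.1]
  drot tool [ 0.002 -0.004 -0.001]
```

```bash
python3 -m pendant '{"gripper":[0.6,0.6,0.6,0.6,0.6,0.6],"travel":[[-0.0015,-0.001,0.002],[0,0,0.003],[0,0,0.002],[0,0,0.001],[0,0,0.001],[0,0,0]],"delta_rot":[[0.002,-0.004,0],[0,0,0],[0,0,0],[0,0,0],[0,0,0],[0,0,0]]}'
```

```text
time_s: 53.5
tool_pos: [0.4991, -0.1053, 0.0539]
tcp_rot: [1.0, -0.0, -0.0, 0.0]
wrist_force: [-0.2, -0.6, -2.5]
grip_width: 0.0639
```

```bash
python3 -m pendant '{"gripper":[0.6,0.6,0.6],"travel":[[0,0,0.001],[0,0,0.001],[0,0,0]],"delta_rot":[[0,0,0],[0,0,0],[0,0,0]]}'
```

```text
time_s: 53.8
tool_pos: [0.4995, -0.1054, 0.0537]
tcp_rot: [1.0, -0.0, -0.0, 0.0]
wrist_force: [0.3, 0.0, -2.3]
grip_width: 0.0636
```

```bash
python3 -m pendant '{"gripper":[0.6,0.6,0.6],"travel":[[0,0,0.002],[0,0,0.001],[0,0,0]],"delta_rot":[[0,0,0],[0,0,0],[0,0,0]]}'
```

```text
time_s: 54.1
tool_pos: [0.4999, -0.1056, 0.0537]
tcp_rot: [1.0, 0.0, -0.0, 0.0]
wrist_force: [0.8, -0.0, -2.2]
grip_width: 0.0634
```

```bash
python3 -m pendant '{"gripper":[0.5,0.3,0.1,0,0,0,0,0,0,0,0,0],"travel":[[0,0,0.001],[0,0,0],[0,0,0],[0,0,0],[0,0,0],[0,0,-0.01],[0,0,-0.03],[0,0,-0.04],[0,0,-0.04],[0,0,-0.02],[0,0,0],[0,0,0]],"delta_rot":[[0,0,0],[0,0,0],[0,0,0],[0,0,0],[0,0,0],[0,0,0],[0,0,0],[0,0,0],[0,0,0],[0,0,0],[0,0,0],[0,0,0]]}'; python3 - <<'E'
from h import *
go(.5515,.405,.19,.0)
d=manip.camera('wrist'); im=d['image'][:,:,::-1].copy()
for p in ((.603,-.1054),(.4995,-.1055)):
    for u,v in wproj(circ(*p,.085,.033),d): cv2.circle(im,(int(u),int(v)),1,(0,0,255),-1)
cv2.imwrite('pics/c9.png',im)
E
```

```text
time_s: 55.3
tool_pos: [0.4998, -0.1055, 0.2001]
tcp_rot: [1.0, 0.0, -0.0, 0.0]
wrist_force: [-0.4, 0.9, -0.3]
grip_width: 0.0855
t 55.3 pos [ 0.4998 -0.1055  0.2001] yaw 0.0 tilt [-0.    -0.001] tool delta mm [  51.8 -510.5    9.7] n 10.3 drotz 0.0 grip 0.0855 F [-0.4  0.9 -0.3]
  drot tool [0.001 0.    0.   ]
```

View pics/c9.png

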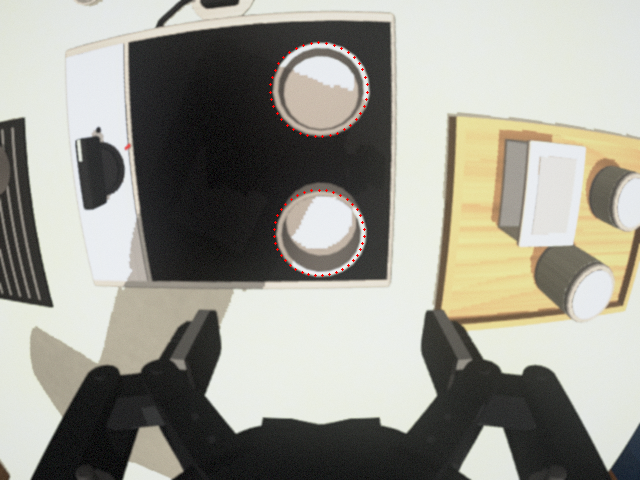

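```bash
python3 -m pendant '{"gripper":[0,0,0,0,0,0,0,0,0,0,0,0,0,0,0,0],"travel":[[0.003,-0.02,-0.001],[0.005,-0.04,-0.001],[0.005,-0.04,-0.001],[0.005,-0.04,-0.001],[0.005,-0.04,-0.001],[0.005,-0.04,-0.001],[0.005,-0.04,-0.001],[0.005,-0.04,0],[0.005,-0.04,0],[0.005,-0.04,0],[0.005,-0.038,0],[0.005,-0.035,0],[0.004,-0.025,0],[0.003,-0.012,0],[0.002,-0.004,0],[0,0,0]],"delta_rot":[[0,0,0],[0,0,0],[0,0,0],[0,0,0],[0,0,0],[0,0,0],[0,0,0],[0,0,0],[0,0,0],[0,0,0],[0,0,0],[0,0,0],[0,0,0],[0,0,0],[0,0,0],[0,0,0]]}'; python3 - <<'E'
from h import *
go(.5515,.405,.011,.0)
look(['ramekin'],['side'])
E
```

```text
time_s: 56.95
tool_pos: [0.5554, 0.404, 0.1722]
tcp_rot: [1.0, -0.003, -0.024, 0.005]
wrist_force: [-0.1, -0.6, -0.2]
grip_width: 0.0855
t 56.95 pos [0.5554 0.404  0.1722] yaw -0.005 tilt [-0.047 -0.01 ] tool delta mm [  3.7  -2.6 161.1] n 3.2 drotz -0.005 grip 0.0855 F [-0.1 -0.6 -0.2]
  drot tool [ 0.01   0.047 -0.005]
ramekin side 0.7 [array([ 0.5026, -0.0776]), np.float64(0.9462)]
ramekin side 0.65 [array([0.5609, 0.2944]), np.float64(0.913)]
ramekin side 0.65 [array([0.5532, 0.4042]), np.float64(0.8319)]
ramekin side 0.57 [array([ 0.6123, -0.0772]), np.float64(0.9133)]
```

```bash
python3 -m pendant '{"gripper":[0,0,0,0,0,0,0,0],"travel":[[-0.002,-0.001,0.005],[-0.001,0,0.018],[0,0,0.022],[0,0,0.022],[0,0,0.015],[0,0,0.006],[0,0,0],[0,0,0]],"delta_rot":[[0.01,0.047,-0.005],[0,0,0],[0,0,0],[0,0,0],[0,0,0],[0,0,0],[0,0,0],[0,0,0]]}'; python3 - <<'E'
from h import *
go(.5515,.405,.011,.0)
d=manip.camera('wrist'); im=d['image'][:,:,::-1].copy()
for p in ((.5515,.405),(.561,.2935)):
    for u,v in wproj(circ(*p,.044,.033),d): cv2.circle(im,(int(u),int(v)),1,(0,0,255),-1)
cv2.imwrite('pics/d1.png',im)
E
```

```text
time_s: 57.85
tool_pos: [0.5569, 0.396, 0.0868]
tcp_rot: [1.0, -0.006, 0.004, -0.001]
wrist_force: [0.9, 0.2, 0.8]
grip_width: 0.085
t 57.85 pos [0.5569 0.396  0.0868] yaw -0.011 tilt [0.008 0.002] tool delta mm [-6.1 -8.8 75.8] n 1.5 drotz -0.011 grip 0.085 F [0.9 0.2 0.8]
  drot tool [-0.002 -0.008 -0.011]
```

View pics/d1.png

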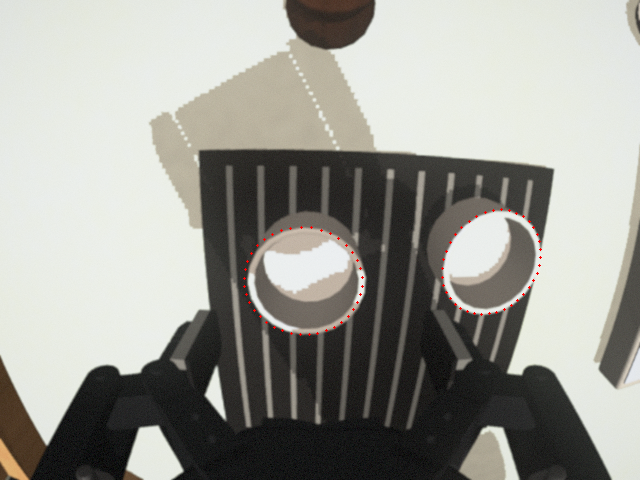

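```bash
python3 -m pendant '{"gripper":[0,0,0,0,0,0,0],"travel":[[-0.006,-0.0085,0],[0,0,0.01],[0,0,0.016],[0,0,0.012],[0,0,0.006],[0,0,0],[0,0,0]],"delta_rot":[[-0.002,-0.008,-0.011],[0,0,0],[0,0,0],[0,0,0],[0,0,0],[0,0,0],[0,0,0]]}'; python3 - <<'E'
from h import *
go(.5515,.405,.011,.0)
E
```

```text
time_s: 58.6
tool_pos: [0.551, 0.4064, 0.0402]
tcp_rot: [1.0, 0.001, 0.001, -0.0]
wrist_force: [0.3, -0.5, 0.3]
grip_width: 0.0857
t 58.6 pos [0.551  0.4064 0.0402] yaw 0.002 tilt [0.001 0.001] tool delta mm [ 0.5  1.5 29.2] n 0.6 drotz 0.002 grip 0.0857 F [ 0.3 -0.5  0.3]
  drot tool [-0.001 -0.001  0.002]
```

```bash
python3 -m pendant '{"gripper":[0,0,0,0,0,0],"travel":[[0.0005,0.001,0.007],[0,0,0.01],[0,0,0.006],[0,0,0.003],[0,0,0.001],[0,0,0]],"delta_rot":[[0,0,0],[0,0,0],[0,0,0],[0,0,0],[0,0,0],[0,0,0]]}'; python3 - <<'E'
from h import *
go(.5515,.405,.011,.0)
E
```

```text
time_s: 59.2
tool_pos: [0.5522, 0.4053, 0.0114]
tcp_rot: [1.0, 0.001, 0.001, -0.0]
wrist_force: [0.8, 0.1, 0.6]
grip_width: 0.0854
t 59.2 pos [0.5522 0.4053 0.0114] yaw 0.002 tilt [0.002 0.001] tool delta mm [-0.7  0.3  0.4] n 0.0 drotz 0.002 grip 0.0854 F [0.8 0.1 0.6]
  drot tool [-0.001 -0.002  0.002]
```

```bash
python3 -m pendant '{"gripper":[0.1,0.2,0.3,0.4,0.5,0.6,0.6,0.6],"travel":[[0,0,0],[0,0,0],[0,0,0],[0,0,0],[0,0,0],[0,0,0],[0,0,0],[0,0,0]],"delta_rot":[[0,0,0],[0,0,0],[0,0,0],[0,0,0],[0,0,0],[0,0,0],[0,0,0],[0,0,0]]}' 35; python3 - <<'E'
from h import *
go(.5515,.405,.011,.0)
E
python3 -m pendant '{"gripper":[0.6,0.6,0.6,0.6,0.6,0.6,0.6],"travel":[[0,0,-0.005],[0,0,-0.015],[0,0,-0.03],[0,0,-0.04],[0,0,-0.035],[0,0,-0.015],[0,0,0]],"delta_rot":[[0,0,0],[0,0,0],[0,0,0],[0,0,0],[0,0,0],[0,0,0],[0,0,0]]}'; python3 - <<'E'
from h import *
go(.6025,-.001,.16,.0)
d=manip.camera('wrist'); cv2.imwrite('pics/d2.png',d['image'][:,:,::-1])
E
```

```text
time_s: 60.0
tool_pos: [0.5527, 0.4056, 0.0124]
tcp_rot: [1.0, 0.001, 0.002, -0.001]
wrist_force: [0.2, 0.0, 0.3]
grip_width: 0.0646
t 60.0 pos [0.5527 0.4056 0.0124] yaw 0.002 tilt [0.003 0.002] tool delta mm [-1.2  0.6  1.4] n 0.0 drotz 0.002 grip 0.0646 F [0.2 0.  0.3]
  drot tool [-0.002 -0.003  0.002]
time_s: 60.7
tool_pos: [0.5509, 0.4049, 0.1598]
tcp_rot: [1.0, 0.001, 0.0, -0.0]
wrist_force: [-0.4, 1.1, -1.9]
grip_width: 0.0645
t 60.7 pos [0.5509 0.4049 0.1598] yaw 0.002 tilt [0.001 0.   ] tool delta mm [ 5.090e+01  4.059e+02 -4.000e-01] n 8.2 drotz 0.002 grip 0.0645 F [-0.4  1.1 -1.9]
  drot tool [-0.    -0.001  0.002]
```

View pics/d2.png

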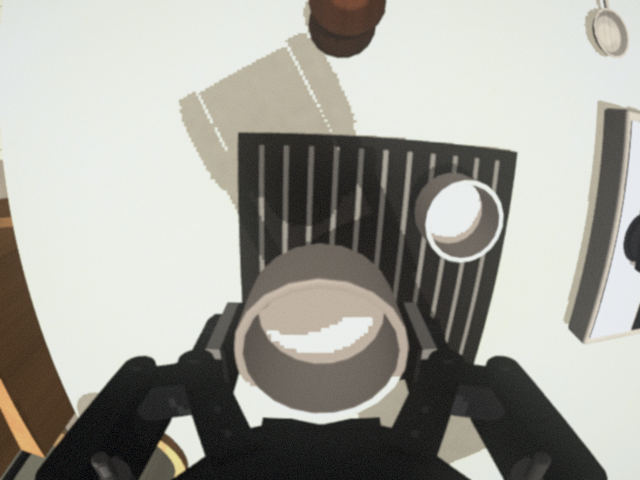

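```bash
python3 -m pendant '{"gripper":[0.6,0.6,0.6,0.6,0.6,0.6,0.6,0.6,0.6,0.6,0.6,0.6,0.6,0.6],"travel":[[0.003,0.02,-0.002],[0.006,0.038,-0.002],[0.006,0.038,-0.002],[0.006,0.038,-0.002],[0.006,0.038,-0.002],[0.006,0.038,-0.002],[0.006,0.038,-0.002],[0.006,0.038,-0.002],[0.006,0.038,-0.001],[0.005,0.035,0],[0.004,0.025,0],[0.002,0.015,0],[0,0.003,0],[0,0,0]],"delta_rot":[[0,0,0],[0,0,0],[0,0,0],[0,0,0],[0,0,0],[0,0,0],[0,0,0],[0,0,0],[0,0,0],[0,0,0],[0,0,0],[0,0,0],[0,0,0],[0,0,0]]}'; python3 - <<'E'
from h import *
go(.6025,-.001,.0534,.0)
E
```

```text
time_s: 62.15
tool_pos: [0.5963, -0.0225, 0.1455]
tcp_rot: [1.0, -0.0, -0.024, 0.002]
wrist_force: [0.1, -0.2, -1.2]
grip_width: 0.0645
t 62.15 pos [ 0.5963 -0.0225  0.1455] yaw -0.0 tilt [-0.048 -0.004] tool delta mm [ 10.6 -21.9  91.6] n 1.9 drotz -0.0 grip 0.0645 F [ 0.1 -0.2 -1.2]
  drot tool [ 0.004  0.048 -0.   ]
```

```bash
python3 -m pendant '{"gripper":[0.6,0.6,0.6,0.6,0.6,0.6,0.6,0.6],"travel":[[0.005,-0.014,0],[0.002,-0.006,0.01],[0,0,0.016],[0,0,0.014],[0,0,0.006],[0,0,0],[0,0,0],[0,0,0]],"delta_rot":[[0.004,0.048,0],[0,0,0],[0,0,0],[0,0,0],[0,0,0],[0,0,0],[0,0,0],[0,0,0]]}'; python3 - <<'E'
from h import *
go(.6025,-.001,.0534,.0)
E
```

```text
time_s: 62.95
tool_pos: [0.601, 0.0049, 0.0938]
tcp_rot: [1.0, 0.004, -0.003, -0.001]
wrist_force: [1.0, 0.1, -1.9]
grip_width: 0.0645
t 62.95 pos [0.601  0.0049 0.0938] yaw 0.007 tilt [-0.006  0.001] tool delta mm [ 1.7  6.  40.4] n 0.8 drotz 0.007 grip 0.0645 F [ 1.   0.1 -1.9]
  drot tool [-0.002  0.006  0.007]
```

```bash
python3 -m pendant '{"gripper":[0.6,0.6,0.6,0.6,0.6,0.6,0.6],"travel":[[0.0015,0.005,0],[0,0,0.008],[0,0,0.01],[0,0,0.008],[0,0,0.004],[0,0,0],[0,0,0]],"delta_rot":[[-0.002,0.006,0.007],[0,0,0],[0,0,0],[0,0,0],[0,0,0],[0,0,0],[0,0,0]]}'; python3 - <<'E'
from h import *
go(.6025,-.001,.0534,.0)
E
```

```text
time_s: 63.65
tool_pos: [0.6034, -0.0015, 0.0621]
tcp_rot: [1.0, -0.001, 0.001, 0.001]
wrist_force: [0.4, 0.9, -1.7]
grip_width: 0.0646
t 63.65 pos [ 0.6034 -0.0015  0.0621] yaw -0.001 tilt [ 0.002 -0.001] tool delta mm [-1.  -0.5  8.7] n 0.2 drotz -0.001 grip 0.0646 F [ 0.4  0.9 -1.7]
  drot tool [ 0.001 -0.002 -0.001]
```

```bash
python3 -m pendant '{"gripper":[0.6,0.6,0.6,0.6,0.6,0.6],"travel":[[-0.001,0,0.003],[0,0,0.003],[0,0,0.002],[0,0,0.001],[0,0,0.001],[0,0,0]],"delta_rot":[[0.001,-0.002,0],[0,0,0],[0,0,0],[0,0,0],[0,0,0],[0,0,0]]}'
python3 -m pendant '{"gripper":[0.6,0.6],"travel":[[0,0,0.001],[0,0,0.001]],"delta_rot":[[0,0,0],[0,0,0]]}'
```

```text
time_s: 64.25
tool_pos: [0.6032, -0.0015, 0.0538]
tcp_rot: [1.0, -0.001, 0.001, 0.0]
wrist_force: [-0.7, 0.2, -1.4]
grip_width: 0.0644
time_s: 64.45
tool_pos: [0.6035, -0.0015, 0.0533]
tcp_rot: [1.0, -0.0, 0.001, 0.0]
wrist_force: [-6.9, 0.6, 12.0]
grip_width: 0.0642
```

Contact (12 N). Release.

```bash
python3 -m pendant '{"gripper":[0.5,0.3,0.1,0,0,0,0,0,0,0,0,0],"travel":[[0,0,0],[0,0,0],[0,0,0],[0,0,0],[0,0,0],[0,0,-0.01],[0,0,-0.03],[0,0,-0.04],[0,0,-0.04],[0,0,-0.02],[0,0,0],[0,0,0]],"delta_rot":[[0,0,0],[0,0,0],[0,0,0],[0,0,0],[0,0,0],[0,0,0],[0,0,0],[0,0,0],[0,0,0],[0,0,0],[0,0,0],[0,0,0]]}'; python3 - <<'E'
from h import *
go(.561,.2935,.19,.0)
d=manip.camera('wrist'); im=d['image'][:,:,::-1].copy()
for p in ((.603,-.1054),(.6032,-.0015)):
    for u,v in wproj(circ(*p,.085,.033),d): cv2.circle(im,(int(u),int(v)),1,(0,0,255),-1)
cv2.imwrite('pics/d3.png',im)
E
```

```text
time_s: 65.65
tool_pos: [0.6037, -0.0015, 0.2015]
tcp_rot: [1.0, -0.0, 0.002, 0.001]
wrist_force: [-0.1, 0.1, -0.5]
grip_width: 0.0853
t 65.65 pos [ 0.6037 -0.0015  0.2015] yaw -0.001 tilt [ 0.004 -0.001] tool delta mm [ -43. -295.   11.] n 6.0 drotz -0.001 grip 0.0853 F [-0.1  0.1 -0.5]
  drot tool [ 0.001 -0.004 -0.001]
```

View pics/d3.png

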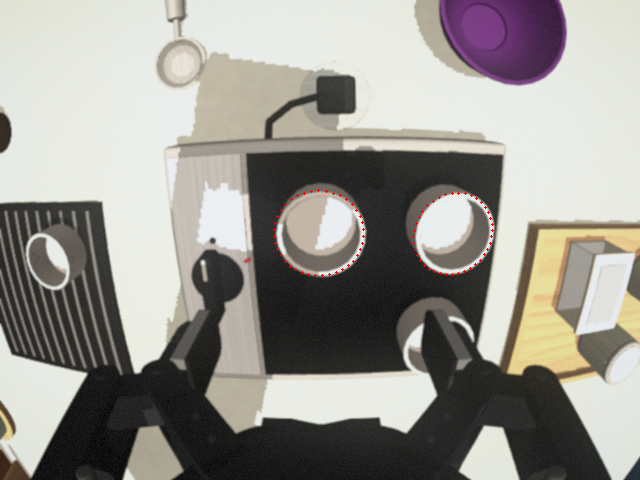

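Fits well. Now the last ramekin at about (.561,.2935).

```bash
python3 -m pendant '{"gripper":[0,0,0,0,0,0,0,0,0,0,0],"travel":[[-0.003,-0.02,-0.001],[-0.005,-0.038,-0.001],[-0.005,-0.038,-0.001],[-0.005,-0.038,-0.001],[-0.005,-0.038,-0.001],[-0.005,-0.038,0],[-0.004,-0.033,0],[-0.003,-0.02,0],[-0.001,-0.008,0],[0,0,0],[0,0,0]],"delta_rot":[[0,0,0],[0,0,0],[0,0,0],[0,0,0],[0,0,0],[0,0,0],[0,0,0],[0,0,0],[0,0,0],[0,0,0],[0,0,0]]}'; python3 - <<'E'
from h import *
go(.561,.2935,.011,.0)
d=manip.camera('wrist'); im=d['image'][:,:,::-1].copy()
for p in ((.561,.2935),):
    for u,v in wproj(circ(*p,.044,.033),d): cv2.circle(im,(int(u),int(v)),1,(0,0,255),-1)
cv2.imwrite('pics/d4.png',im)
E
```

```text
time_s: 66.8
tool_pos: [0.5571, 0.276, 0.1839]
tcp_rot: [1.0, -0.002, -0.014, 0.003]
wrist_force: [0.3, 0.4, -0.1]
grip_width: 0.0857
t 66.8 pos [0.5571 0.276  0.1839] yaw -0.005 tilt [-0.028 -0.006] tool delta mm [  8.6 -18.6 172.6] n 3.5 drotz -0.005 grip 0.0857 F [ 0.3  0.4 -0.1]
  drot tool [ 0.006  0.028 -0.005]
```

View pics/d4.png

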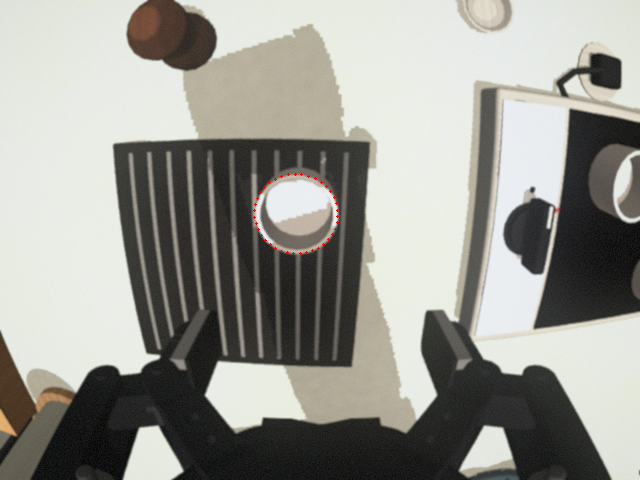

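```bash
python3 -m pendant '{"gripper":[0,0,0,0,0,0,0,0],"travel":[[0.003,-0.012,0.005],[0.001,-0.005,0.018],[0,0,0.022],[0,0,0.022],[0,0,0.015],[0,0,0.006],[0,0,0],[0,0,0]],"delta_rot":[[0.006,0.028,-0.005],[0,0,0],[0,0,0],[0,0,0],[0,0,0],[0,0,0],[0,0,0],[0,0,0]]}'; python3 - <<'E'
from h import *
go(.561,.2935,.011,.0)
E
```

```text
time_s: 67.65
tool_pos: [0.5664, 0.2841, 0.0946]
tcp_rot: [1.0, -0.006, 0.002, 0.0]
wrist_force: [-0.0, 0.1, 0.3]
grip_width: 0.0854
t 67.65 pos [0.5664 0.2841 0.0946] yaw -0.012 tilt [ 0.005 -0.001] tool delta mm [-5.9 -9.4 83.5] n 1.7 drotz -0.012 grip 0.0854 F [-0.   0.1  0.3]
  drot tool [ 0.001 -0.005 -0.012]
```

```bash
python3 -m pendant '{"gripper":[0,0,0,0,0,0,0],"travel":[[-0.005,-0.009,0],[0,0,0.01],[0,0,0.018],[0,0,0.014],[0,0,0.006],[0,0,0],[0,0,0]],"delta_rot":[[0.001,-0.005,-0.012],[0,0,0],[0,0,0],[0,0,0],[0,0,0],[0,0,0],[0,0,0]]}'; python3 - <<'E'
from h import *
go(.561,.2935,.011,.0)
E
```

```text
time_s: 68.35
tool_pos: [0.5635, 0.2959, 0.0476]
tcp_rot: [1.0, 0.001, 0.003, -0.001]
wrist_force: [0.3, 0.4, -0.3]
grip_width: 0.0857
t 68.35 pos [0.5635 0.2959 0.0476] yaw 0.003 tilt [0.006 0.002] tool delta mm [-2.7  2.4 36.6] n 0.7 drotz 0.003 grip 0.0857 F [ 0.3  0.4 -0.3]
  drot tool [-0.002 -0.006  0.003]
```

```bash
python3 -m pendant '{"gripper":[0,0,0,0,0,0,0],"travel":[[-0.0025,0.002,0.004],[0,0,0.01],[0,0,0.01],[0,0,0.006],[0,0,0.003],[0,0,0.001],[0,0,0]],"delta_rot":[[-0.002,-0.006,0.003],[0,0,0],[0,0,0],[0,0,0],[0,0,0],[0,0,0],[0,0,0]]}'; python3 - <<'E'
from h import *
go(.561,.2935,.011,.0)
E
```

```text
time_s: 69.05
tool_pos: [0.5616, 0.2937, 0.0115]
tcp_rot: [1.0, -0.0, 0.0, -0.0]
wrist_force: [-0.4, 0.5, -0.4]
grip_width: 0.0853
t 69.05 pos [0.5616 0.2937 0.0115] yaw -0.001 tilt [0.001 0.001] tool delta mm [-0.6  0.2  0.5] n 0.0 drotz -0.001 grip 0.0853 F [-0.4  0.5 -0.4]
  drot tool [-0.001 -0.001 -0.001]
```

```bash
python3 -m pendant '{"gripper":[0.1,0.2,0.3,0.4,0.5,0.6,0.6,0.6],"travel":[[0,0,0],[0,0,0],[0,0,0],[0,0,0],[0,0,0],[0,0,0],[0,0,0],[0,0,0]],"delta_rot":[[0,0,0],[0,0,0],[0,0,0],[0,0,0],[0,0,0],[0,0,0],[0,0,0],[0,0,0]]}' 35; python3 - <<'E'
from h import *
go(.5515,.405,.011,.0)
E
python3 -m pendant '{"gripper":[0.6,0.6,0.6,0.6,0.6,0.6,0.6],"travel":[[0,0,-0.005],[0,0,-0.015],[0,0,-0.03],[0,0,-0.04],[0,0,-0.035],[0,0,-0.02],[0,0,0]],"delta_rot":[[0,0,0],[0,0,0],[0,0,0],[0,0,0],[0,0,0],[0,0,0],[0,0,0]]}'; python3 - <<'E'
from h import *
go(.4985,-.0015,.16,.0)
E
```

```text
time_s: 69.85
tool_pos: [0.5622, 0.294, 0.0125]
tcp_rot: [1.0, -0.0, 0.001, -0.001]
wrist_force: [0.4, -0.4, 0.1]
grip_width: 0.0655
t 69.85 pos [0.5622 0.294  0.0125] yaw -0.001 tilt [0.002 0.001] tool delta mm [ -10.8 -111.     1.6] n 2.2 drotz -0.001 grip 0.0655 F [ 0.4 -0.4  0.1]
  drot tool [-0.001 -0.002 -0.001]
time_s: 70.55
tool_pos: [0.5608, 0.2934, 0.1667]
tcp_rot: [1.0, -0.0, 0.0, -0.0]
wrist_force: [0.6, -0.1, -2.8]
grip_width: 0.0654
t 70.55 pos [0.5608 0.2934 0.1667] yaw -0.001 tilt [0.001 0.   ] tool delta mm [-62.1 295.    6.5] n 6.0 drotz -0.001 grip 0.0654 F [ 0.6 -0.1 -2.8]
  drot tool [-0.    -0.001 -0.001]
```

```bash
python3 -m pendant '{"gripper":[0.6,0.6,0.6,0.6,0.6,0.6,0.6,0.6,0.6,0.6,0.6,0.6],"travel":[[-0.004,0.02,-0.001],[-0.008,0.038,-0.001],[-0.008,0.038,-0.001],[-0.008,0.038,-0.001],[-0.008,0.038,-0.001],[-0.007,0.035,-0.001],[-0.005,0.03,0],[-0.003,0.022,0],[-0.002,0.014,0],[0,0.005,0],[0,0,0],[0,0,0]],"delta_rot":[[0,0,0],[0,0,0],[0,0,0],[0,0,0],[0,0,0],[0,0,0],[0,0,0],[0,0,0],[0,0,0],[0,0,0],[0,0,0],[0,0,0]]}'; python3 - <<'E'
from h import *
go(.4985,-.0015,.0535,.0)
d=manip.camera('side'); cv2.imwrite('pics/d5.png',d['image'][:,:,::-1])
E
```

```text
time_s: 71.75
tool_pos: [0.4996, 0.0072, 0.166]
tcp_rot: [1.0, 0.0, -0.003, -0.001]
wrist_force: [0.3, 0.4, -2.5]
grip_width: 0.0654
t 71.75 pos [0.4996 0.0072 0.166 ] yaw 0.001 tilt [-0.007  0.003] tool delta mm [ -0.3   9.  112.5] n 2.3 drotz 0.001 grip 0.0654 F [ 0.3  0.4 -2.5]
  drot tool [-0.003  0.007  0.001]
```

View pics/d5.png

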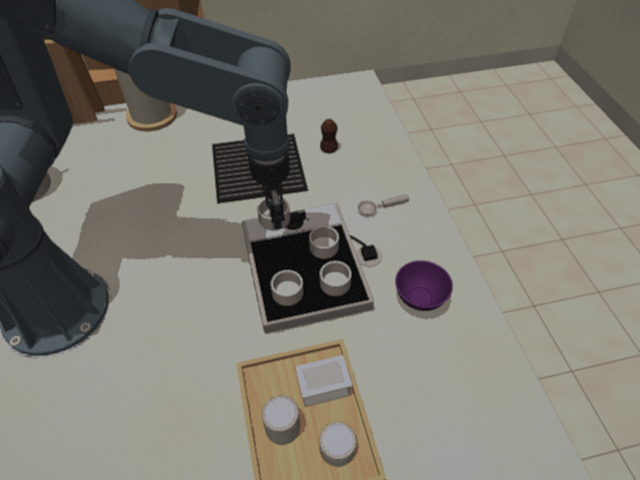

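All in order. Descend toward the last slot.

```bash
python3 -m pendant '{"gripper":[0.6,0.6,0.6,0.6,0.6,0.6,0.6,0.6],"travel":[[0,0.006,0.008],[0,0.002,0.018],[0,0,0.022],[0,0,0.016],[0,0,0.008],[0,0,0],[0,0,0],[0,0,0]],"delta_rot":[[-0.003,0.007,0],[0,0,0],[0,0,0],[0,0,0],[0,0,0],[0,0,0],[0,0,0],[0,0,0]]}'; python3 - <<'E'
from h import *
go(.4985,-.0015,.0535,.0)
E
```

```text
time_s: 72.6
tool_pos: [0.5004, 0.0019, 0.0903]
tcp_rot: [1.0, 0.004, 0.002, 0.001]
wrist_force: [-0.2, 0.6, -1.5]
grip_width: 0.0658
t 72.6 pos [0.5004 0.0019 0.0903] yaw 0.009 tilt [ 0.003 -0.001] tool delta mm [-2.1  3.4 36.8] n 0.7 drotz 0.009 grip 0.0658 F [-0.2  0.6 -1.5]
  drot tool [ 0.001 -0.003  0.009]
```

```bash
python3 -m pendant '{"gripper":[0.6,0.6,0.6,0.6,0.6,0.6,0.6],"travel":[[-0.002,0.003,0],[0,0,0.007],[0,0,0.009],[0,0,0.007],[0,0,0.003],[0,0,0],[0,0,0]],"delta_rot":[[0.001,-0.003,0.009],[0,0,0],[0,0,0],[0,0,0],[0,0,0],[0,0,0],[0,0,0]]}'; python3 - <<'E'
from h import *
go(.4985,-.0015,.0535,.0)
E
```

```text
time_s: 73.3
tool_pos: [0.4997, -0.0018, 0.0636]
tcp_rot: [1.0, -0.001, 0.002, 0.0]
wrist_force: [0.5, 0.8, -2.1]
grip_width: 0.0656
t 73.3 pos [ 0.4997 -0.0018  0.0636] yaw -0.001 tilt [ 0.003 -0.001] tool delta mm [-1.2 -0.3 10.1] n 0.2 drotz -0.001 grip 0.0656 F [ 0.5  0.8 -2.1]
  drot tool [ 0.001 -0.003 -0.001]
```

```bash
python3 -m pendant '{"gripper":[0.6,0.6,0.6,0.6,0.6,0.6],"travel":[[-0.001,0,0.003],[0,0,0.004],[0,0,0.002],[0,0,0.001],[0,0,0.001],[0,0,0]],"delta_rot":[[0.001,-0.003,0],[0,0,0],[0,0,0],[0,0,0],[0,0,0],[0,0,0]]}'
python3 -m pendant '{"gripper":[0.6],"travel":[[0,0,0.001]],"delta_rot":[[0,0,0]]}'
```

```text
time_s: 73.9
tool_pos: [0.4994, -0.0019, 0.0538]
tcp_rot: [1.0, -0.0, 0.0, 0.0]
wrist_force: [-0.8, 0.2, -2.4]
grip_width: 0.0655
time_s: 74.0
tool_pos: [0.4997, -0.002, 0.0533]
tcp_rot: [1.0, -0.0, 0.001, 0.0]
wrist_force: [-5.5, 0.1, 12.2]
grip_width: 0.0652
```

```bash
python3 -m pendant '{"gripper":[0.5,0.3,0.1,0,0,0,0,0,0,0,0,0],"travel":[[0,0,0],[0,0,0],[0,0,0],[0,0,0],[0,0,0],[0,0,-0.01],[0,0,-0.03],[0,0,-0.04],[0,0,-0.04],[0,0,-0.02],[0,0,0],[0,0,0]],"delta_rot":[[0,0,0],[0,0,0],[0,0,0],[0,0,0],[0,0,0],[0,0,0],[0,0,0],[0,0,0],[0,0,0],[0,0,0],[0,0,0],[0,0,0]]}'; python3 - <<'E'
from h import *
go(.549,.0915,.19,.0)
d=manip.camera('wrist'); im=d['image'][:,:,::-1].copy()
for p in ((.603,-.1054),(.6032,-.0015),(.4995,-.1055),(.4997,-.002)):
    for u,v in wproj(circ(*p,.085,.033),d): cv2.circle(im,(int(u),int(v)),1,(0,0,255),-1)
P=np.array([(.549,.0915,.077),(.58,.092,.077),(.518,.091,.077)])
for u,v in wproj(P,d): cv2.circle(im,(int(u),int(v)),2,(0,255,0),-1)
cv2.imwrite('pics/d6.png',im)
for c in('top','side'):
    d=manip.camera(c)
    for q in manip.pinpoint('switch_grip',c): print(c,round(q['confidence'],2),back(np.array(q['centre'])*[640,480],d,.067).round(4))
E
```

```text
time_s: 75.2
tool_pos: [0.4995, -0.0019, 0.2017]
tcp_rot: [1.0, -0.0, 0.002, 0.0]
wrist_force: [-0.1, -0.7, -1.2]
grip_width: 0.0851
t 75.2 pos [ 0.4995 -0.0019  0.2017] yaw -0.001 tilt [ 0.004 -0.001] tool delta mm [ 49.4 -93.5  11.8] n 2.1 drotz -0.001 grip 0.0851 F [-0.1 -0.7 -1.2]
  drot tool [ 0.001 -0.004 -0.001]
top 0.49 [0.5493 0.0914 0.067 ]
side 0.66 [0.5508 0.0954 0.067 ]
side 0.4 [0.6961 0.3079 0.067 ]
side 0.28 [ 0.5941 -0.022   0.067 ]
```

View pics/d6.png

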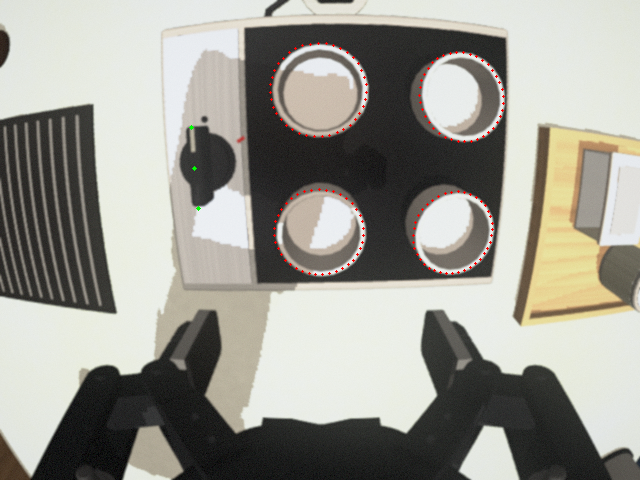

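```bash
python3 -m pendant '{"gripper":[0.5,0.5,0.5,0.5,0.5,0.5,0.5],"travel":[[0.008,-0.015,0],[0.018,-0.035,0],[0.014,-0.026,0],[0.006,-0.01,0.01],[0.001,-0.003,0.01],[0,0,0],[0,0,0]],"delta_rot":[[0,0,0],[0,0,0],[0,0,0],[0,0,0],[0,0,0],[0,0,0],[0,0,0]]}' 40; python3 - <<'E'
from h import *
go(.549,.0915,.055,.01)
d=manip.camera('wrist'); im=d['image'][:,:,::-1].copy(); raw=im.copy()
y=.012; c,s=np.cos(y),np.sin(y); o=np.array((.549,.0915))
P=[(o[0]+c*a-s*b,o[1]+s*a+c*b,z) for z in(.077,) for a in(-.031,0,.031) for b in(-.0065,.0065)]
for u,v in wproj(np.array(P),d): cv2.circle(im,(int(u),int(v)),1,(0,0,255),-1)
z=np.hstack([raw[100:340,160:480],im[100:340,160:480]]); cv2.imwrite('pics/e1.png',cv2.resize(z,(800,300)))
E
```

```text
time_s: 76.15
tool_pos: [0.5422, 0.0882, 0.17]
tcp_rot: [1.0, -0.002, -0.007, 0.0]
wrist_force: [0.6, -0.1, -0.1]
grip_width: 0.0429
t 76.15 pos [0.5422 0.0882 0.17  ] yaw -0.003 tilt [-0.015 -0.   ] tool delta mm [  8.5  -3.3 114.9] n 2.3 drotz -0.013 grip 0.0429 F [ 0.6 -0.1 -0.1]
  drot tool [-0.     0.015 -0.013]
```

View pics/e1.png

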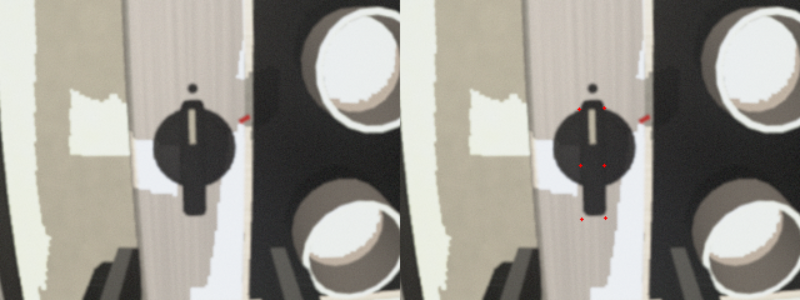

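```bash
python3 -m pendant '{"gripper":[0.5,0.5,0.5,0.5,0.5,0.5,0.5,0.5],"travel":[[0.006,-0.003,0.005],[0.001,0,0.015],[0,0,0.02],[0,0,0.018],[0,0,0.01],[0,0,0.003],[0,0,0],[0,0,0]],"delta_rot":[[0,0.015,-0.013],[0,0,0],[0,0,0],[0,0,0],[0,0,0],[0,0,0],[0,0,0],[0,0,0]]}' 40; python3 - <<'E'
from h import *
go(.5502,.0915,.055,.01)
E
```

```text
time_s: 77.0
tool_pos: [0.5501, 0.0879, 0.0949]
tcp_rot: [1.0, 0.003, 0.002, 0.0]
wrist_force: [0.1, 0.4, 0.5]
grip_width: 0.0429
t 77.0 pos [0.5501 0.0879 0.0949] yaw 0.007 tilt [ 0.004 -0.001] tool delta mm [-0.1 -3.6 39.9] n 0.8 drotz -0.003 grip 0.0429 F [0.1 0.4 0.5]
  drot tool [ 0.001 -0.004 -0.003]
```

```bash
python3 -m pendant '{"gripper":[0.5,0.5,0.5,0.5,0.5,0.5,0.5],"travel":[[0,-0.0035,0],[0,0,0.008],[0,0,0.01],[0,0,0.007],[0,0,0.003],[0,0,0],[0,0,0]],"delta_rot":[[0.001,-0.004,-0.003],[0,0,0],[0,0,0],[0,0,0],[0,0,0],[0,0,0],[0,0,0]]}' 40; python3 - <<'E'
from h import *
go(.5502,.0915,.055,.01)
d=manip.camera('wrist'); im=d['image'][:,:,::-1].copy()
y=.012; c,s=np.cos(y),np.sin(y); o=np.array((.5502,.0915))
P=[(o[0]+c*a-s*b,o[1]+s*a+c*b,z) for z in(.077,) for a in(-.031,0,.031) for b in(-.0065,.0065)]
for u,v in wproj(np.array(P),d): cv2.circle(im,(int(u),int(v)),1,(0,0,255),-1)
cv2.imwrite('pics/e2.png',im)
E
```

```text
time_s: 77.7
tool_pos: [0.5514, 0.0919, 0.066]
tcp_rot: [1.0, 0.005, 0.001, -0.0]
wrist_force: [-0.5, 0.1, 0.3]
grip_width: 0.0428
t 77.7 pos [0.5514 0.0919 0.066 ] yaw 0.01 tilt [0.003 0.   ] tool delta mm [-1.3  0.4 11. ] n 0.2 drotz 0.0 grip 0.0428 F [-0.5  0.1  0.3]
  drot tool [-0.    -0.003  0.   ]
```

View pics/e2.png

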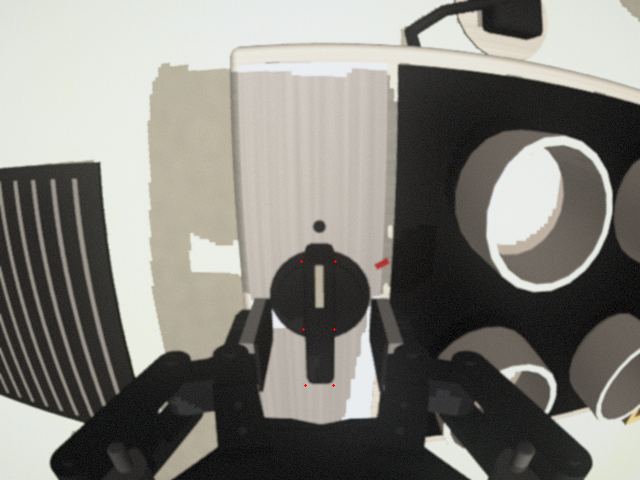

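```bash
python3 -m pendant '{"gripper":[0.5,0.5,0.5,0.5,0.5,0.6,0.7,0.8,0.9,0.9,0.9],"travel":[[-0.001,0,0.003],[0,0,0.004],[0,0,0.002],[0,0,0.001],[0,0,0],[0,0,0],[0,0,0],[0,0,0],[0,0,0],[0,0,0],[0,0,0]],"delta_rot":[[0,-0.003,0],[0,0,0],[0,0,0],[0,0,0],[0,0,0],[0,0,0],[0,0,0],[0,0,0],[0,0,0],[0,0,0],[0,0,0]]}' 40; python3 - <<'E'
from h import *
go(.5502,.0915,.055,.01)
E
```

```text
time_s: 78.85
tool_pos: [0.5511, 0.0924, 0.0563]
tcp_rot: [1.0, 0.005, 0.001, -0.0]
wrist_force: [-0.1, 1.2, 0.1]
grip_width: 0.0119
t 78.85 pos [0.5511 0.0924 0.0563] yaw 0.011 tilt [0.002 0.001] tool delta mm [-0.9  0.9  1.3] n 0.0 drotz 0.001 grip 0.0119 F [-0.1  1.2  0.1]
  drot tool [-0.001 -0.002  0.001]
```

```bash
python3 -m pendant '{"gripper":[0.9,0.9,0.9,0.9],"travel":[[0,0,0],[0,0,0],[0,0,0],[0,0,0]],"delta_rot":[[0,0,0.06],[0,0,0.1],[0,0,0.12],[0,0,0.12]]}' 40; python3 - <<'E'
from h import *
go(.5507,.0918,.0563,-1.02)
print(np.round(manip.get_state()['wrist_torque'],2))
E
```

```text
time_s: 79.25
tool_pos: [0.5509, 0.0918, 0.0563]
tcp_rot: [0.98, -0.199, 0.001, 0.0]
wrist_force: [-0.3, 1.3, 0.1]
grip_width: 0.0117
t 79.25 pos [0.5509 0.0918 0.0563] yaw -0.402 tilt [ 0.001 -0.001] tool delta mm [-0.2  0.1 -0. ] n 0.0 drotz 0.618 grip 0.0117 F [-0.3  1.3  0.1]
  drot tool [-0.    -0.001  0.618]
[-0.05  0.16  0.08]
```

```bash
python3 -m pendant '{"gripper":[0.9,0.9,0.9,0.9,0.9,0.9],"travel":[[0,0,0],[0,0,0],[0,0,0],[0,0,0],[0,0,0],[0,0,0]],"delta_rot":[[0,0,0.13],[0,0,0.13],[0,0,0.13],[0,0,0.12],[0,0,0.06],[0,0,0.02]]}' 40; python3 - <<'E'
from h import *
go(.5507,.0918,.0563,-1.035)
print(np.round(manip.get_state()['wrist_torque'],2))
d=manip.camera('wrist'); cv2.imwrite('pics/e3.png',d['image'][:,:,::-1])
E
```

```text
time_s: 79.85
tool_pos: [0.5504, 0.0912, 0.0563]
tcp_rot: [0.873, -0.488, 0.0, 0.001]
wrist_force: [0.3, 1.2, 0.7]
grip_width: 0.0121
t 79.85 pos [0.5504 0.0912 0.0563] yaw -1.02 tilt [-0.    -0.002] tool delta mm [-0.3 -0.6 -0. ] n 0.0 drotz 0.015 grip 0.0121 F [0.3 1.2 0.7]
  drot tool [ 0.001 -0.001  0.015]
[ 0.03  0.1  -0.1 ]
```

View pics/e3.png

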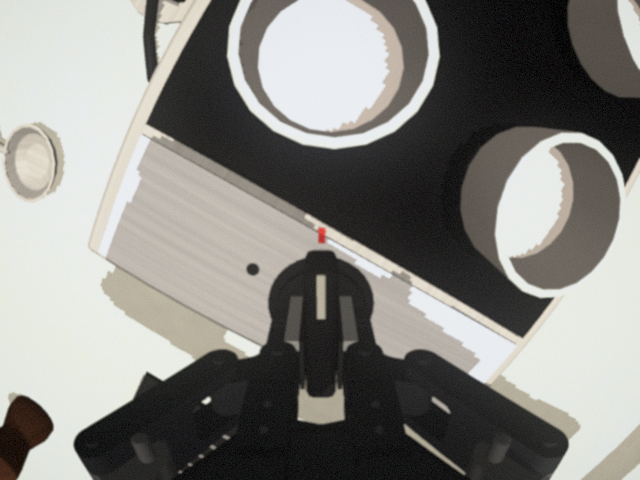

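Pointer lines up with the red tick. Release to a small opening and rise straight up.

```bash
python3 -m pendant '{"gripper":[0.7,0.6,0.6,0.6,0.6,0.6,0.6,0.6,0.6],"travel":[[0,0,0],[0,0,0],[0,0,0],[0,0,-0.005],[0,0,-0.02],[0,0,-0.04],[0,0,-0.045],[0,0,-0.03],[0,0,0]],"delta_rot":[[0,0,0],[0,0,0],[0,0,0],[0,0,0],[0,0,0],[0,0,0],[0,0,0],[0,0,0],[0,0,0]]}' 40
python3 -m pendant '{"gripper":[0.6,0.6,0.6,0.6,0.6,0.6,0.6],"travel":[[-0.01,0.02,0],[-0.015,0.035,0],[-0.015,0.035,0],[-0.015,0.035,0],[-0.01,0.02,0],[0,0,0],[0,0,0]],"delta_rot":[[0,0,0],[0,0,0],[0,0,0],[0,0,0],[0,0,0],[0,0,0],[0,0,0]]}' 40
python3 - <<'E'
from h import *
go(.5507,.0918,.0563,-1.035)
for c in('wrist','top','side'):
    d=manip.camera(c); im=d['image'][:,:,::-1].copy()
    cv2.imwrite(f'pics/f_{c}.png',im)
    if c=='top':
        cv2.imwrite('pics/f_topz.png',cv2.resize(im[200:360,240:540],None,fx=2.6,fy=2.6,interpolation=cv2.INTER_CUBIC))
E
```

```text
time_s: 80.8
tool_pos: [0.5495, 0.0908, 0.2017]
tcp_rot: [0.874, -0.486, -0.001, 0.002]
wrist_force: [0.5, -0.2, 1.2]
grip_width: 0.0343
time_s: 81.5
tool_pos: [0.3865, 0.0686, 0.2006]
tcp_rot: [0.875, -0.485, 0.0, 0.002]
wrist_force: [-0.2, 0.2, 0.1]
grip_width: 0.034
t 81.5 pos [0.3865 0.0686 0.2006] yaw -1.013 tilt [-0.001 -0.003] tool delta mm [  67.  -152.   144.1] n 4.4 drotz 0.022 grip 0.034 F [-0.2  0.2  0.1]
  drot tool [ 0.002 -0.002  0.022]
```

View pics/f_wrist.png

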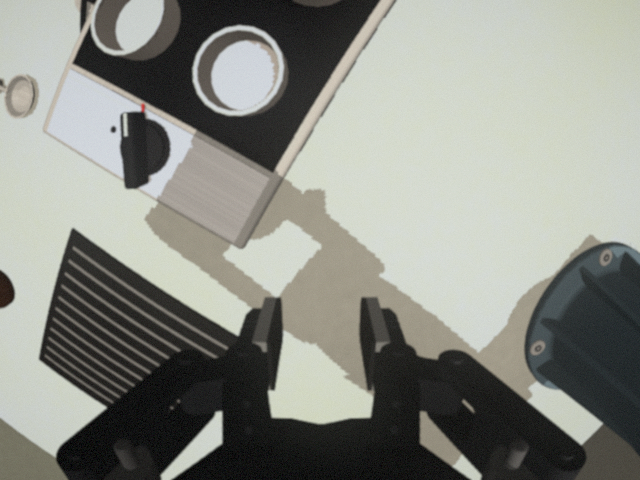

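View pics/f_topz.png

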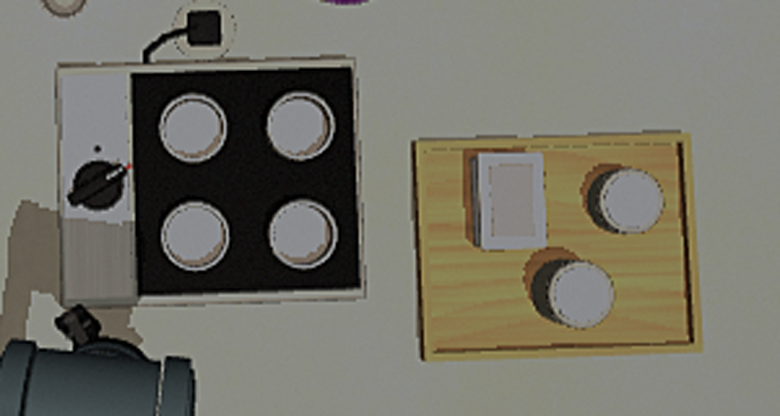

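View pics/f_side.png

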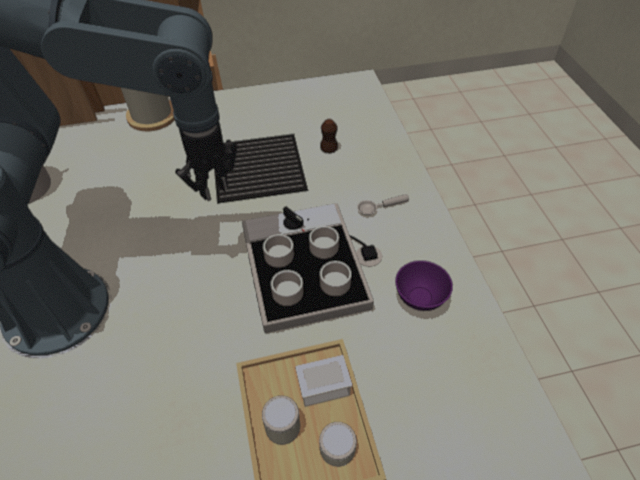

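```bash
python3 -c "
from station import manip
print(manip.sign_off())"
```

```text
the job is handed in; nothing more can be done
None
```

The job is done and was handed in at about 82 s of the 208 s allowed.

- **Tray:** I moved the tub, then the low tin, then the tall tin off the plate. All three stand upright on the tray floor.
- **Ramekins:** All four stand mouth up on the black glass, unstacked, in a 2 × 2 layout about 104 mm apart. They are roughly 25 mm inside the glass edges.
- **Switch:** I turned it clockwise last. The pointer sits at the red tick and stayed there after I let go.

One ramekin was knocked about 35 mm aside on the mat during the run, and I found it again before gripping it.

- **Last checks:** The final top, side and wrist pictures agree with all of this. The arm was clear of everything, and the bowl, teaspoon and pepper mill were untouched.
- **Firmest contact:** The highest force I read was about 12 N, as the third and fourth ramekins touched the glass.
- **Touch not confirmed by force:** For the tub and the second ramekin, the wrist force did not show contact. I judged them seated because the arm stopped at the expected height, and the pictures afterwards showed both standing flat.

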